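Lay the lunch tray

ROBOT

A 6-joint arm with a two-finger parallel gripper is mounted at the origin on a cart in front of the work surface, level with it; the furniture and walls round the work are solid. World frame = base frame: x ahead of the robot, y to its left, z up, the work surface at z = 0. Lengths are in m, angles in rad, forces in N, time in s.
With the tool pointing down it reaches from about 0.375 to 0.9 m from the base axis. Payload 3.1 kg.
Tool frame: the origin (TCP) lies at the very end of the fingers, on their centre line; the grasp point (between the pads) lies 19 mm behind it; x points along the fingers, y is the direction in which the jaws open and shut, and the axes are right-handed (so a half turn about x gives the same grasp; the last joint's range is limited). The gripper opens to 85 mm and grips with 20 to 120 N. Pads are 22 mm wide; open, the fingers measure 114 mm over their backs; the gripper's body (76 mm by 85 mm) begins 54 mm behind the grasp point. The pads swing forward as they close: fully open they stand 13 mm farther back than shut.
Start: joints at [0.995, 0.527, 1.433, -0, 1.181, -0.178], TCP at [0.242, 0.576, 0.231] pointing down, gripper open.
Joint ranges: [-3.08, 3.08], [-0.75, 2.2], [0.22, 2.44], [-1.43, 4.57], [0, 2.65], [-2.85, 2.85]. Speed limits (rad/s): [2.79, 2.79, 3.14, 3.14, 3.14, 3.14].

INTERFACE

Orientations are given as a unit quaternion [x, y, z, w].
In Python, from station import sense, snapshot, camera_model, sign_off gives the robot as it stands.
- The arm moves only by the tool step_arm, never from a script. Its argument "increments" is one flat list of numbers, 5 for each row, row after row: the shift along the tool's x, y, z in units of 60 mm (1.0 is 60 mm), then the turn about the tool's x in units of 5 degrees (1.0 is 5 degrees), then the closure, from 0 (fully open) to 1 (shut). A call has exactly 5 rows; each row is the pose to reach, as a shift and turn from the pose measured when the call began, along the tool's axes at that moment; what a row does not reach only later rows make up. A row lasts 1/8 s, in which the tool goes at most 62.5 mm and 10.7 degrees, less where a joint would pass 70% of its speed; a pose out of reach is approached as far as the arm can. A call with a gripper value outside its range is refused whole. The fingers move at their own pace and stop on an object; "grip_force" is the grip in N (left out, the last holds). Time passes only in rows, so rows that repeat a pose let the fingers close, or fill a call up. It gives the time, the measured TCP pose, the force and the opening at its end, in the units of the state.
- sense(): the state, without advancing time (a new reading comes with each control period).
- snapshot(name): name is "scene" or "top"; returns the picture (480x640x3 uint8, blue, green, red); there is no depth.
- camera_model(name): a dict with "vertical_fov" (degrees; the focal length in pixels is half the picture's height over the tangent of half this angle, whatever the lens; pixels are square), "cx", "cy" (the principal point, pixels), "D" ([k1, k2, p1, p2, k3] as OpenCV has them; the pictures are not rectified), "R" (3x3) and "t" (3): a world point X has camera coordinates R X + t. Camera axes: x right, y down, z forward; pixel columns grow to the right and rows downward; lengths in m; the calibration is good to about 2 mm. A picture is of the moment at which its call begins. camera_model takes no time and is no camera call.
- sign_off(): hands the job in, once; it reports no verdict.
The state is a dict: "t": time; "q": joint angles; "qd": joint speeds; "tau": joint torques, N m; "tcp_pos": TCP position; "tool_rot": TCP orientation; "force": force on the tool from outside, world axes, zero at the start; "ft_torque": the same for the moment, N m; "finger_gap": opening from 0.0 (shut) to 1.0 (fully open).
Only numpy, scipy, OpenCV 4.12 (cv2) and the standard library are available. Lean on these libraries where they do the work, as an engineer would, in place of code of your own. Each camera call takes 0.05 s, during which the arm holds its last target. There are 200 camera calls.

TASK

Lay the lunch tray: stand the wooden bowl in the middle of the plate and close it with its lid, lay the fork to the left of the plate and the large spoon to its right, and stand the salt shaker behind the plate, all as seen by the diner, who sits at the tray's long side nearest you. Fork and spoon lie straight, handles towards the diner, halfway along the tray's short side and midway between the plate and that side; the shaker stands centred, midway between the plate and the tray's far side. Keep the bowl and the shaker upright on the way, and leave the plate, the teaspoon, the pepper mill and the lemon where they are.

Things in the scene. Friction and masses are not known exactly. Their poses are not given: they have to be found in the camera images.
- tray: Rectangular wooden serving tray, fixed on the worktop: 280 (x) by 380 (y), floor 8 thick (its top is at z = 8 in the tray's frame), inside 262 by 362, rim 9 thick, 24 high on the long sides and 22 on the short ones, with a steel grip bar 42 high at the middle of each short side. Origin: centre of its underside, z up; x points to the far long side (away from the robot and the diner), y to the left short side. Turned at most 7 degrees.
- plate: Round white plate, loose, 160 across and 15 high, standing in the tray; its centre is 18 nearer to the diner than the tray's centre (tray frame x = -18, y = 0). Flat well about 90 across with its floor 5 above the underside, then a low flaring rim. Origin: centre of its underside, z up; it has no front.
- bowl: Open round bowl of brown olive wood, loose, upright, empty: 123 across, 89 high, foot 71 across; the upper 25 of the outside is nearly vertical; the wall is 7 thick at the rim, thickening to about 14 at 20 below the rim, so it can be pinched by the rim from above with one finger inside. Origin: centre of its underside, z up. About 0.3 kg.
- lid: Round lid of the bowl, same brown wood, loose, 120 across, lying right way up. Knob on top at the centre: 25 across, 27 to 44 above the underside, on a neck 18 across; round the neck the lid's top is at 18. A round spigot underneath, 92 across and 5 deep, drops into the bowl's mouth (102 across); seated, the lid's origin is 84 above the bowl's. Origin: centre of the spigot's underside, z up. 0.11 kg.
- fork: Plain steel table fork, loose, lying flat: 196 long, 26 wide at the tines. x points from the handle to the tines; origin: under the middle of its length, z up. The handle is 12 wide, from 2 to 9 above the underside, between x = -75 and -30: grasp it there, about 52 behind the origin. About 0.06 kg.
- spoon: Plain steel table spoon, the larger of the two spoons, loose, lying flat, hollow up: 188 long, 39 wide at the bowl. x points from the handle to the bowl; origin: under the middle of its length, z up. The handle is 12 wide, from 2 to 11 above the underside, between x = -71 and -29: grasp it there, about 50 behind the origin. About 0.06 kg.
- shaker: Salt shaker, loose, upright: clear body with a rounded grey-white perforated top, 44 across at the thickest (30 above the underside), 34 across at the top, 90 high. Origin: centre of its underside, z up. About 0.1 kg.
- teaspoon: Plain steel teaspoon, 130 long, the smaller of the two spoons, lying beside fork and spoon; stays where it is. Origin: under the middle of its length; x to its bowl.
- pepper_mill: Tall dark brown wooden pepper mill, 58 across, 170 high, standing near the salt shaker behind the tray; stays where it is. Origin: centre of its underside.
- lemon: Yellow lemon, 71 by 53 by 51, lying at the right beyond the cutlery; stays where it is. Origin: its underside.
Mind the look-alikes: they are no part of the job. Leave any pink look-alike of the shaker alone.

How it is judged:
At the end, for the whole second after the job is handed in: Bowl within 12 mm of plate centre; lid seated in it within 8 mm; fork left, spoon right, within 18 mm of mid-gap and 22 mm of tray mid-depth, 10 degrees of straight, handles near; shaker behind, within 12 mm of mid-gap, 15 of centre; plate within 15 mm of its place; all released, at rest (horizontal distance between bowl and plate below 0.012 m and z of bowl in the frame of plate below 0.01 m and angle between each of bowl, shaker's own z axis and vertical below 0.1 rad and horizontal distance between lid and bowl below 0.008 m and z of lid in the frame of bowl between 0.08 and 0.088 m and angle between each of lid, fork, spoon's own z axis and vertical below 0.15 rad and y of fork in the frame of tray between 0.112 and 0.148 m and x of fork in the frame of tray between -0.022 and 0.022 m and z of each of fork, spoon in the frame of tray below 0.016 m and y of plate in the frame of fork below -0.08 m and angle between the x axis of each of fork, spoon and the x axis of tray, either way round below 0.17 rad and y of spoon in the frame of tray between -0.148 and -0.112 m and x of spoon in the frame of tray between -0.022 and 0.022 m and y of plate in the frame of spoon above 0.08 m and x of shaker in the frame of tray between 0.0845 and 0.1085 m and y of shaker in the frame of tray between -0.015 and 0.015 m and z of shaker in the frame of tray below 0.014 m and x of plate in the frame of tray between -0.033 and -0.003 m and y of plate in the frame of tray between -0.015 and 0.015 m and linear speed of each of bowl, lid, fork, spoon, shaker below 0.02 m/s); the robot touches nothing.
It fails at once if the bowl or the shaker is tipped by more than 35 degrees (angle between any of bowl, shaker's own z axis and vertical above 0.6 rad).
It fails at once if the teaspoon, the pepper mill or the lemon is shifted by more than 40 mm (distance of any of teaspoon, pepper_mill, lemon from where it was at the start of the episode above 0.04 m).
It also fails if it takes over 131 s, if anything falls off the work surface, if the arm or the gripper's body presses on something with over 40 N, if the wrist force passes 120 N, or if a joint passes its speed limit or range.

## Working session

There is one attempt and no reset: what is moved stays moved. The work goes in short steps, Python scripts to look and compute and a tool call to move; the robot and the scene stay as the last step left them, time stands still between calls to the robot, and variables do not carry over. Pictures are saved under pics/ and viewed, about 12 in all and at most 16, crops included, and the job is handed in when it is done.

Besides the shell and the picture viewer there is one more tool, called after ">>>" by a JSON object that holds its "op" and its "data". step_arm: Moves the arm, as the interface text tells. Its arguments: {"type":"object","properties":{"increments":{"type":"array","items":{"type":"number"}},"grip_force":{"type":"number"}},"required":["increments"]}

```bash
mkdir -p pics; ls
python3 - <<'E'
from station import *
import cv2
s=sense();print(s)
for n in("scene","top"):
    cv2.imwrite(f"pics/{n}0.png",snapshot(n));print(camera_model(n))
E
```

```text
pics
{'t': 0.0, 'q': array([ 9.94495428e-01,  5.28456242e-01,  1.43390541e+00,  1.77681547e-05,
        1.18135880e+00, -1.78528253e-01]), 'qd': array([ 5.82770920e-05, -1.07231395e-03,  6.57280075e-04,  1.24883238e-03,
        5.68665012e-04,  1.62390709e-04]), 'tau': array([-1.15164468e-03, -4.42346191e+01, -1.78024310e+01, -3.06787178e-04,
        8.32945516e-03, -8.00546445e-06]), 'tcp_pos': array([0.24169808, 0.57561001, 0.23033871]), 'tool_rot': array([ 0.13901361,  0.69344951, -0.14040802,  0.69288425]), 'force': array([ 0.19569837,  0.26690864, -0.13766375]), 'ft_torque': array([ 0.00459135, -0.00909008,  0.00089915]), 'finger_gap': 1.001751137847568}
{'vertical_fov': 55.46180748467755, 'cx': 309.24575657053157, 'cy': 235.4471194892757, 'D': array([-0.00963036,  0.        ,  0.        ,  0.        ,  0.        ]), 'R': array([[ 0.86038643, -0.50933365, -0.01773203],
       [-0.36718212, -0.59537911, -0.71463347],
       [ 0.35342959,  0.62137183, -0.69927432]]), 't': array([-0.46807135,  0.21946028,  0.93001782])}
{'vertical_fov': 42.05735141797661, 'cx': 318.3638587370439, 'cy': 238.2135522044535, 'D': array([-0.11962911,  0.        ,  0.        ,  0.        ,  0.        ]), 'R': array([[-0.26852074, -0.96324951, -0.0068559 ],
       [-0.75386549,  0.21457167, -0.62100389],
       [ 0.59965277, -0.161584  , -0.7837775 ]]), 't': array([0.11156952, 0.4396541 , 1.5739781 ])}
```

View pics/scene0.png

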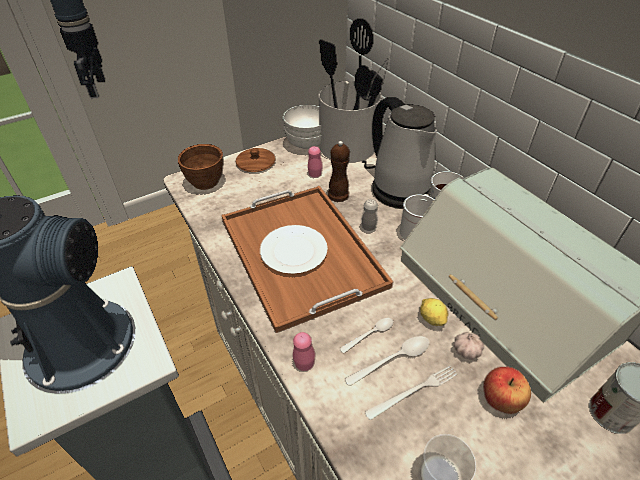

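View pics/top0.png

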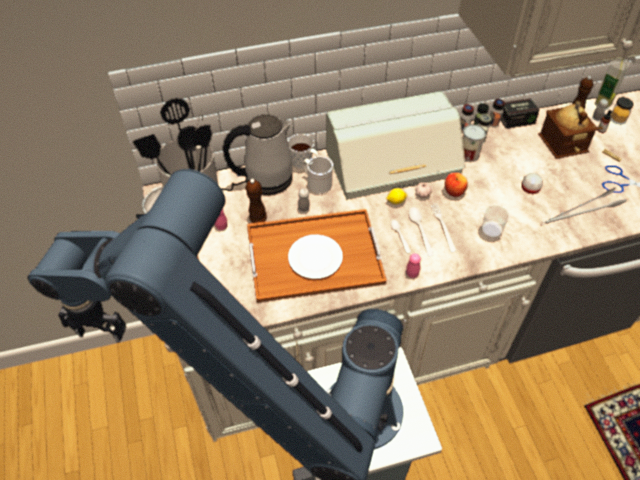

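The scene picture shows: bowl (202,167), lid (255,160), grey shaker (370,215) beside the mill (340,170), pink look-alikes (315,160) and (303,352), teaspoon (367,335), large spoon (387,360) and fork (412,392). I'll confirm these in enlarged crops.

```bash
cat > h.py <<'E'
import numpy as np,cv2
from scipy.spatial.transform import Rotation as Ro
from station import *
def K(n):
    c=camera_model(n);f=240/np.tan(np.radians(c["vertical_fov"]/2))
    return np.array([[f,0,c["cx"]],[0,f,c["cy"]],[0,0,1.]]),c["D"],c["R"],c["t"]
def px(n,X):
    k,D,R,t=K(n);return cv2.projectPoints(np.atleast_2d(np.float64(X)),cv2.Rodrigues(R)[0],t,k,D)[0][:,0]
def wd(n,uv,z):
    k,D,R,t=K(n);r=cv2.undistortPoints(np.float64(uv).reshape(-1,1,2),k,D)[:,0]
    d=np.c_[r,np.ones(len(r))]@R;c=-R.T@t;z=np.broadcast_to(z,len(r))
    return c+d*((z-c[2])/d[:,2])[:,None]
def crop(im,x,y,w,h,s,f):
    cv2.imwrite(f,cv2.resize(im[y:y+h,x:x+w],None,fx=s,fy=s,interpolation=cv2.INTER_CUBIC))
E
python3 - <<'E'
from h import *
im=cv2.imread("pics/scene0.png")
crop(im,165,130,230,120,3.4,"pics/c1.png")
crop(im,325,305,150,120,5,"pics/c2.png")
crop(im,210,180,190,150,4,"pics/c3.png")
E
```

```text
(no output)
```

View pics/c1.png

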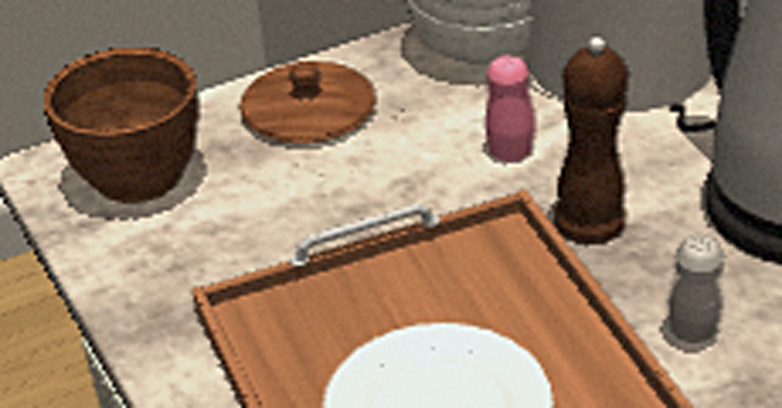

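View pics/c2.png

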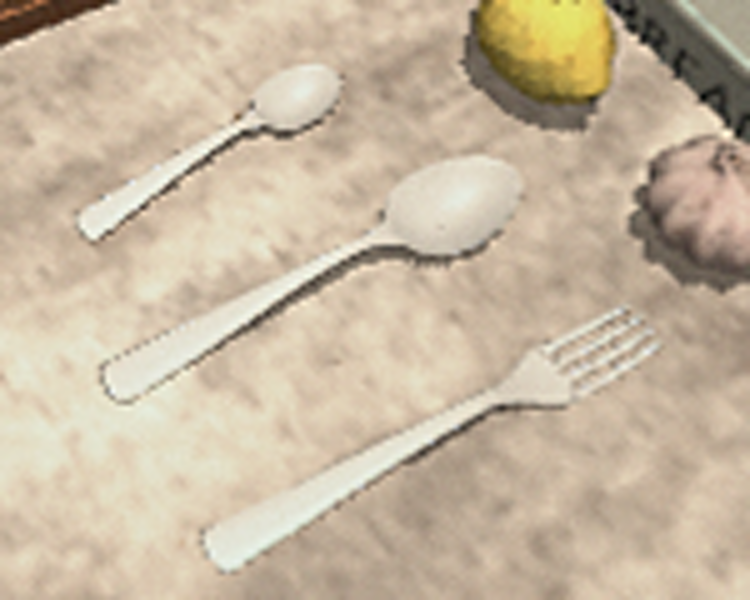

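View pics/c3.png

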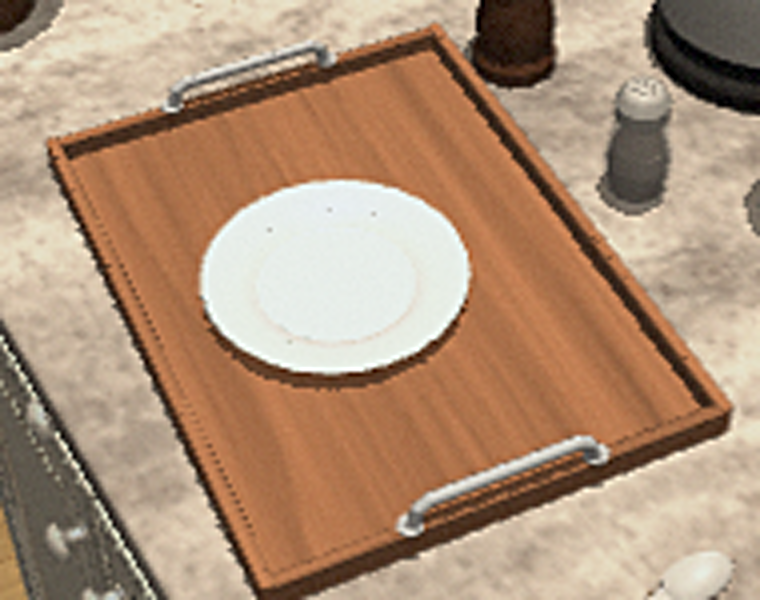

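The crops confirm the identities: grey-topped clear shaker, crop 1 (695,290), as opposed to the pink one at (510,110). The large spoon and fork are in crop 2, with the smaller teaspoon above them. Computing positions.

```bash
cat > m.py <<'E'
from h import *
from scipy.optimize import least_squares
np.set_printoptions(precision=4,suppress=True)
o1=np.array([165,130]);o2=np.array([325,305]);o3=np.array([210,180])
c=lambda p,o,s:(np.float64(p)+.5)/s-.5+o
def circ(P,r):
    q=least_squares(lambda a:np.hypot(*(P[:,:2]-a).T)-r,P[:,:2].mean(0));return q.x,q.fun
# outer rim extremes
print("bowl",circ(wd("scene",c([[45,97],[198,80],[125,47],[115,132]],o1,3.4),.089),.0615))
print("lid",circ(wd("scene",c([[240,103],[376,98],[308,60],[307,137]],o1,3.4),.012),.06))
print("knob",wd("scene",c([[304,71]],o1,3.4),.044))
print("plate",circ(wd("scene",c([[200,276],[470,270],[340,180],[330,373]],o3,4),.023),.08))
T=wd("scene",c([[50,143],[437,27],[730,408],[265,590]],o3,4),.023);print("tray",T[:,:2])
ctr=T.mean(0);d=(T[0]+T[1]-T[2]-T[3]);e=(T[1]+T[2]-T[0]-T[3])
print("ctr",ctr,"yaw",np.degrees([np.arctan2(-d[0],d[1]),np.arctan2(e[1],e[0])]),np.linalg.norm(d)/2,np.linalg.norm(e)/2)
for n,p in (("fork",[[213,556],[641,327]]),("spoon",[[113,390],[518,172]]),("tea",[[85,230],[338,78]])):
    w=wd("scene",c(p,o2,5),.005);v=w[1]-w[0];print(n,w.mean(0),"yaw",np.degrees(np.arctan2(v[1],v[0])),np.linalg.norm(v),"ends",w[:,:2].ravel())
print("shaker",wd("scene",c([[695,318]],o1,3.4),.03),wd("scene",c([[699,243]],o1,3.4),.088))
print("mill",wd("scene",c([[590,225]],o1,3.4),.005))
E
python3 m.py
```

```text
bowl (array([0.4196, 0.3698]), array([-0.0007, -0.0007, -0.0016, -0.0016]))
lid (array([0.5832, 0.3825]), array([-0.0001, -0.0002, -0.0012, -0.0011]))
knob [[0.5797 0.3765 0.044 ]]
plate (array([ 0.494 , -0.0115]), array([-0.0001, -0.0001, -0.0007, -0.0007]))
tray [[ 0.3944  0.184 ]
 [ 0.6667  0.1548]
 [ 0.6278 -0.2164]
 [ 0.3544 -0.1887]]
ctr [ 0.5108 -0.0166  0.023 ] yaw [-6.0475 -5.9575] 0.3740203643247675 0.27430791010335365
fork [ 0.5063 -0.4326  0.005 ] yaw -3.51503817642053 0.19157102590278435 ends [ 0.4107 -0.4267  0.6019 -0.4385]
spoon [ 0.5119 -0.3588  0.005 ] yaw -1.7779883327448531 0.191992471796575 ends [ 0.4159 -0.3559  0.6078 -0.3618]
tea [ 0.5095 -0.2909  0.005 ] yaw 2.4015006174354845 0.1299134203586858 ends [ 0.4446 -0.2936  0.5744 -0.2882]
shaker [[ 0.691  -0.0427  0.03  ]] [[ 0.6988 -0.0294  0.088 ]]
mill [[0.7016 0.1112 0.005 ]]
```

```bash
cat > p.py <<'E'
# usage: p.py x y z yaw_deg (yaw of jaw axis, mod 180): shift/turn units from the present pose
import sys
from h import *
def plan(x,y,z,yaw,s=None):
    s=s or sense();R=Ro.from_quat(s["tool_rot"]).as_matrix()
    d=R.T@(np.array([x,y,z])-s["tcp_pos"])/.06
    psi=np.degrees(np.arctan2(R[1,1],R[0,1]));t=-((yaw-psi+90)%180-90)/5
    return d,t,psi
if __name__=="__main__":
    s=sense();d,t,psi=plan(*map(float,sys.argv[1:5]),s)
    print("t %.2f tcp"%s["t"],s["tcp_pos"].round(4),"psi %.1f q6 %.2f gap %.3f F"%(psi,s["q"][5],s["finger_gap"]),s["force"].round(1))
    print("shift",d.round(3),"turn %.2f"%t, "xaxis",Ro.from_quat(s["tool_rot"]).as_matrix()[:,0].round(3))
E
python3 p.py 0.4196 0.312 0.16 90
python3 - <<'E'
from h import *
for n in("scene","top"):
    k,D,R,t=K(n);print(n,-R.T@t)
# kettle/mug base pixels in scene
print(wd("scene",[[375,195],[402,238],[430,205]],[0,0,0.05]).round(3))
E
```

```text
t 0.10 tcp [0.2417 0.5757 0.2304] psi 67.2 q6 -0.18 gap 1.003 F [-0.1 -0.6 -1.3]
shift [ 1.178 -2.9    4.436] turn -4.56 xaxis [-0.001 -0.002 -1.   ]
scene [ 0.15460831 -0.68562929  0.79887139]
top [-0.58244154  0.26746164  1.50744044]
[[ 0.793  0.066  0.   ]
 [ 0.749 -0.104  0.   ]
 [ 0.846 -0.085  0.05 ]]
```

>>> {"op": "step_arm", "data": {"increments": [0.4,-0.9,1.3,-1.0,0.4,0.8,-1.6,2.5,-2.4,0.4,1.0,-2.3,3.6,-3.6,0.4,1.18,-2.9,4.43,-4.56,0.4,1.18,-2.9,4.43,-4.56,0.4], "grip_force": 40}}

```text
t: 0.72
tcp_pos: [0.4127, 0.3217, 0.1619]
tool_rot: [-0.001, 0.708, -0.0, 0.707]
force: [0.4, -0.0, 0.2]
finger_gap: 0.605
```

```bash
python3 p.py 0.4196 0.312 0.058 90
python3 - <<'E'
from h import *
a=snapshot("scene");b=snapshot("top");cv2.imwrite("pics/s1.png",a);cv2.imwrite("pics/t1.png",b)
crop(b,180,140,290,160,2.7,"pics/t1c.png")
crop(a,165,90,130,110,6,"pics/s1c.png")
E
```

```text
t 0.72 tcp [0.4127 0.3217 0.1619] psi 90.1 q6 -1.12 gap 0.605 F [ 0.4 -0.   0.2]
shift [ 1.732 -0.16   0.117] turn 0.01 xaxis [-0.001 -0.002 -1.   ]
```

View pics/t1c.png

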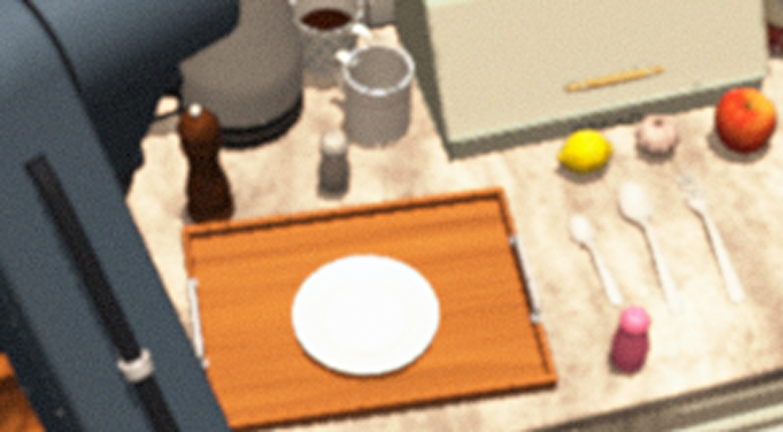

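View pics/s1c.png

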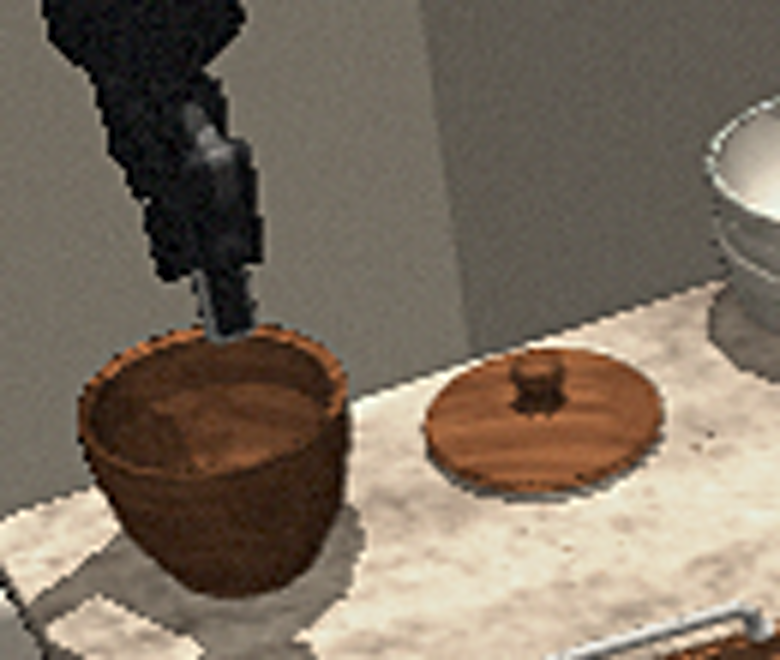

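The top crop shows the shaker at (334,165) in the crop, its base about (334,195), next to a mug at (375,95). In the scene crop the tool is just behind and above the bowl's rim (79..350 × 323..475), and the lid spans 425..664 × 347..491 with its knob at (538,385).

```bash
cat >> m.py <<'E'
print("-----")
o=np.array([165,90]);ot=np.array([180,140])
print("bowl",circ(wd("scene",c([[79,410],[350,378],[215,323],[212,475]],o,6),.089),.0615))
for z in(.006,.01,.014):print("lid",z,circ(wd("scene",c([[425,422],[664,408],[545,347]],o,6),z),.06))
print("knob sides z.036",wd("scene",c([[538,378]],o,6),.036),wd("scene",c([[539,367]],o,6),.044))
print("shaker top: dome",wd("top",c([[334.5,138]],ot,2.7),.082),"body",wd("top",c([[334.5,178]],ot,2.7),.03))
# full outline rays of body at z=.03 : midpoint dir
for X in([.695,-.036,0],[.695,-.036,.03],[.695,-.036,.09]):
    print("pred",((px("top",X)-ot+.5)*2.7-.5).round(),((px("scene",X)-o1+.5)*3.4-.5).round())
w=wd("top",c([[370,313]],ot,2.7),.02);print("plate top",w)
T=wd("top",c([[184,228],[500,190],[553,383]],ot,2.7),.023);print("tray top",T[:,:2])
E
python3 m.py | sed -n '/-----/,$p'
```

```text
-----
bowl (array([0.4193, 0.3693]), array([-0.0004, -0.0004, -0.0003, -0.0003]))
lid 0.006 (array([0.5859, 0.3892]), array([-0.0001, -0.0001, -0.    ]))
lid 0.01 (array([0.5836, 0.3836]), array([-0.0004, -0.0004, -0.    ]))
lid 0.014 (array([0.5813, 0.3779]), array([-0.0007, -0.0007, -0.    ]))
knob sides z.036 [[0.5801 0.3778 0.036 ]] [[0.5801 0.3749 0.044 ]]
shaker top: dome [[ 0.7015 -0.0327  0.082 ]] body [[ 0.687  -0.0275  0.03  ]]
pred [[340. 188.]] [[691. 340.]]
pred [[340. 172.]] [[694. 311.]]
pred [[339. 137.]] [[700. 248.]]
plate top [[ 0.4933 -0.0168  0.02  ]]
tray top [[ 0.6667  0.1566]
 [ 0.6221 -0.2097]
 [ 0.3479 -0.1789]]
```

>>> {"op": "step_arm", "data": {"increments": [0.3,-0.145,0.113,0,0.4,0.8,-0.145,0.113,0,0.4,1.3,-0.145,0.113,0,0.4,1.665,-0.145,0.113,0,0.4,1.665,-0.145,0.113,0,0.4]}}

```text
t: 1.45
tcp_pos: [0.4193, 0.3094, 0.0597]
tool_rot: [0.0, 0.709, -0.004, 0.705]
force: [0.2, -0.2, 0.2]
finger_gap: 0.602
```

>>> {"op": "step_arm", "data": {"increments": [0,0,0,0,0.7,0,0,0,0,1,0,0,0,0,1,0,0,0,0,1,0,0,0,0,1], "grip_force": 60}}

```text
t: 2.08
tcp_pos: [0.4212, 0.3122, 0.0623]
tool_rot: [0.003, 0.707, -0.003, 0.707]
force: [-2.6, 6.8, 8.6]
finger_gap: 0.137
```

>>> {"op": "step_arm", "data": {"increments": [-0.2,0,0,0,1,-0.5,0,0,0,1,-0.9,0,0,0,1,-1.4,0,0,0,1,-1.8,0,0,0,1]}}

```text
t: 2.7
tcp_pos: [0.4209, 0.3116, 0.1717]
tool_rot: [0.002, 0.707, -0.003, 0.707]
force: [0.5, -0.6, -3.5]
finger_gap: 0.108
```

```bash
python3 p.py 0.4937 -0.0715 0.175 90
python3 - <<'E'
from h import *
a=snapshot("scene")
crop(a,140,60,200,150,4,"pics/s2c.png")
E
```

```text
t 2.70 tcp [0.4209 0.3116 0.1717] psi 89.6 q6 -1.14 gap 0.108 F [ 0.5 -0.6 -3.5]
shift [-0.048 -6.375  1.261] turn -0.09 xaxis [-0.    -0.001 -1.   ]
```

View pics/s2c.png

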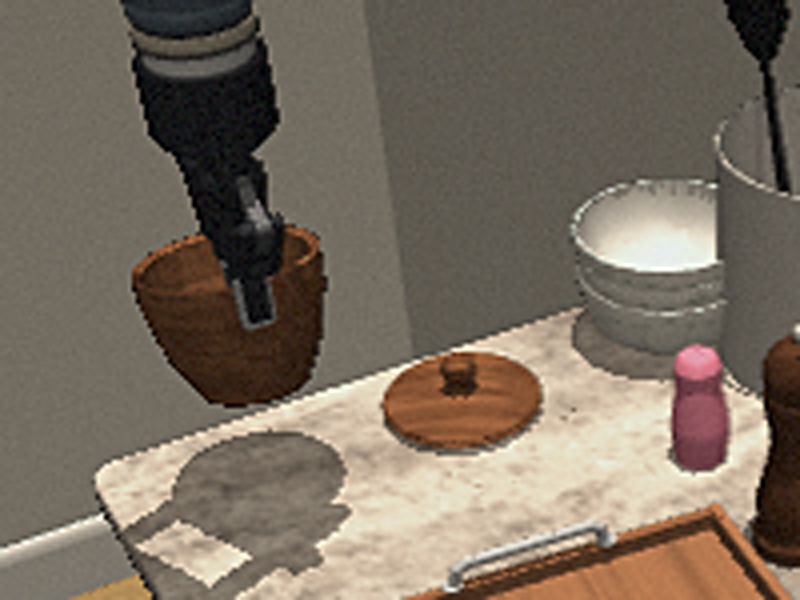

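Bowl lifted nearly level: rim (133..328, ~260) in the crop. Carrying it to the plate.

>>> {"op": "step_arm", "data": {"increments": [-0.1,-0.4,0.1,0,1,-0.1,-1.1,0.25,0,1,-0.1,-1.9,0.4,0,1,-0.1,-2.7,0.55,0,1,-0.1,-3.4,0.7,0,1]}}

```text
t: 3.38
tcp_pos: [0.4623, 0.1061, 0.1801]
tool_rot: [0.003, 0.706, -0.002, 0.708]
force: [0.6, -1.2, -3.3]
finger_gap: 0.106
```

```bash
python3 p.py 0.495 -0.071 0.175 90
```

```text
t 3.38 tcp [0.4623 0.1061 0.1801] psi 89.6 q6 -1.57 gap 0.106 F [ 0.6 -1.2 -3.3]
shift [ 0.086 -2.948  0.567] turn -0.09 xaxis [ 0.003  0.    -1.   ]
```

>>> {"op": "step_arm", "data": {"increments": [0.05,-0.7,0.13,0,1,0.08,-1.4,0.27,0,1,0.08,-2.1,0.4,0,1,0.08,-2.65,0.52,0,1,0.08,-2.95,0.57,-0.09,1]}}

```text
t: 4.0
tcp_pos: [0.4951, -0.0733, 0.1751]
tool_rot: [0.0, 0.706, -0.001, 0.708]
force: [-0.3, 0.0, -3.2]
finger_gap: 0.109
```

>>> {"op": "step_arm", "data": {"increments": [0,0,0,0,1,0,0,0,0,1,0,0,0,0,1,0,0,0,0,1,0,0,0,0,1]}}

```text
t: 4.62
tcp_pos: [0.495, -0.0728, 0.1752]
tool_rot: [-0.0, 0.706, -0.0, 0.708]
force: [-0.3, -0.3, -3.5]
finger_gap: 0.104
```

```bash
python3 p.py 0.495 -0.071 0.079 90;python3 - <<'E'
from h import *
a=snapshot("scene")
crop(a,220,120,160,160,3.7,"pics/s3c.png")
E
```

```text
t 4.62 tcp [ 0.495  -0.0728  0.1752] psi 90.0 q6 -1.94 gap 0.104 F [-0.3 -0.3 -3.5]
shift [ 1.603  0.031 -0.005] turn -0.00 xaxis [ 0.003 -0.001 -1.   ]
```

View pics/s3c.png

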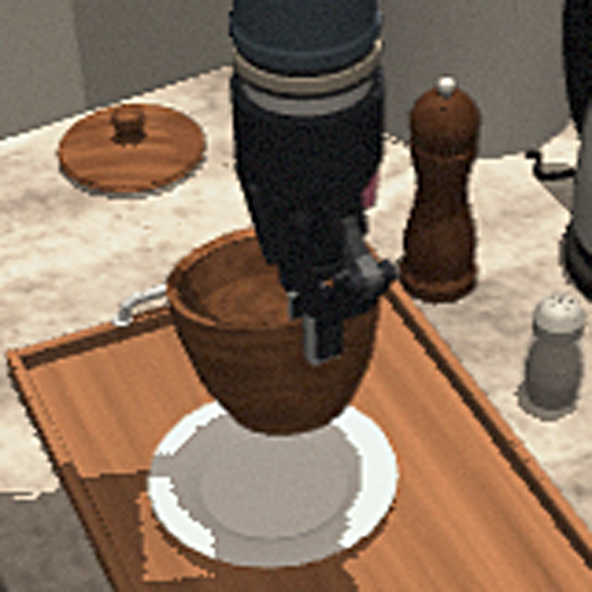

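Bowl hangs upright above the plate: foot (290,420) in the crop, plate centre (275,480). Lowering.

>>> {"op": "step_arm", "data": {"increments": [0.4,0.03,0,0,1,0.8,0.03,0,0,1,1.2,0.03,0,0,1,1.45,0.03,0,0,1,1.5,0.03,0,0,1]}}

```text
t: 5.3
tcp_pos: [0.497, -0.0732, 0.0861]
tool_rot: [-0.002, 0.705, -0.001, 0.709]
force: [-3.7, -7.7, 15.3]
finger_gap: 0.107
```

>>> {"op": "step_arm", "data": {"increments": [0.03,0,0,0,1,0.06,0,0,0,1,0.1,0,0,0,1,0.13,0,0,0,1,0.13,0,0,0,1]}}

```text
t: 5.92
tcp_pos: [0.4994, -0.0764, 0.0823]
tool_rot: [-0.005, 0.703, -0.002, 0.711]
force: [-5.6, -9.9, 24.6]
finger_gap: 0.107
```

>>> {"op": "step_arm", "data": {"increments": [-0.05,0.04,-0.05,0,1,-0.07,0.05,-0.05,0,1,-0.07,0.05,-0.05,0,0.8,-0.07,0.05,-0.05,0,0.6,-0.07,0.05,-0.05,0,0.5]}}

```text
t: 6.55
tcp_pos: [0.4965, -0.0733, 0.086]
tool_rot: [-0.004, 0.703, -0.002, 0.711]
force: [0.2, 0.8, -0.1]
finger_gap: 0.498
```

>>> {"op": "step_arm", "data": {"increments": [-0.2,0,0,0,0.5,-0.7,0,0,0,0.5,-1.4,0,0,0,0.5,-2.0,0,0,0,0.5,-2.0,0,0,0,0.5]}}

```text
t: 7.18
tcp_pos: [0.4971, -0.0728, 0.2093]
tool_rot: [-0.006, 0.701, -0.003, 0.714]
force: [-0.1, -0.6, 0.6]
finger_gap: 0.502
```

```bash
python3 p.py 0.581 0.378 0.15 90
```

```text
t 7.17 tcp [ 0.4971 -0.0728  0.2093] psi 90.2 q6 -1.94 gap 0.502 F [-0.1 -0.6  0.6]
shift [0.926 7.52  1.41 ] turn 0.04 xaxis [ 0.018 -0.012 -1.   ]
```

>>> {"op": "step_arm", "data": {"increments": [0,0.8,0.15,0,0.5,0,1.7,0.32,0,0.5,0,2.6,0.49,0,0.5,0,3.4,0.64,0,0.5,0,3.9,0.73,0,0.5]}}

```text
t: 7.8
tcp_pos: [0.5394, 0.1636, 0.2064]
tool_rot: [-0.006, 0.701, -0.002, 0.713]
force: [-0.0, 0.8, 0.9]
finger_gap: 0.497
```

>>> {"op": "step_arm", "data": {"increments": [0,0.8,0.15,0,0.5,0.1,1.7,0.32,0,0.5,0.2,2.6,0.49,0,0.5,0.3,3.4,0.64,0,0.5,0.3,3.6,0.68,0,0.5]}}

```text
t: 8.43
tcp_pos: [0.578, 0.3822, 0.1843]
tool_rot: [-0.008, 0.702, -0.001, 0.712]
force: [-0.9, -1.6, -0.0]
finger_gap: 0.5
```

```bash
python3 p.py 0.581 0.378 0.1 90;python3 - <<'E'
from h import *
a=snapshot("scene")
cv2.imwrite("pics/s4.png",a)
h=np.vstack([cv2.resize(a[190:290,245:345],None,fx=6,fy=6,interpolation=2)]);g=cv2.resize(a[90:190,225:260],None,fx=5.7,fy=6,interpolation=2)
cv2.imwrite("pics/s4c.png",np.hstack([h,g]))
E
```

```text
t 8.43 tcp [0.578  0.3822 0.1843] psi 90.5 q6 -1.14 gap 0.500 F [-0.9 -1.6 -0. ]
shift [ 1.406 -0.052  0.029] turn 0.10 xaxis [ 0.014 -0.012 -1.   ]
```

View pics/s4c.png

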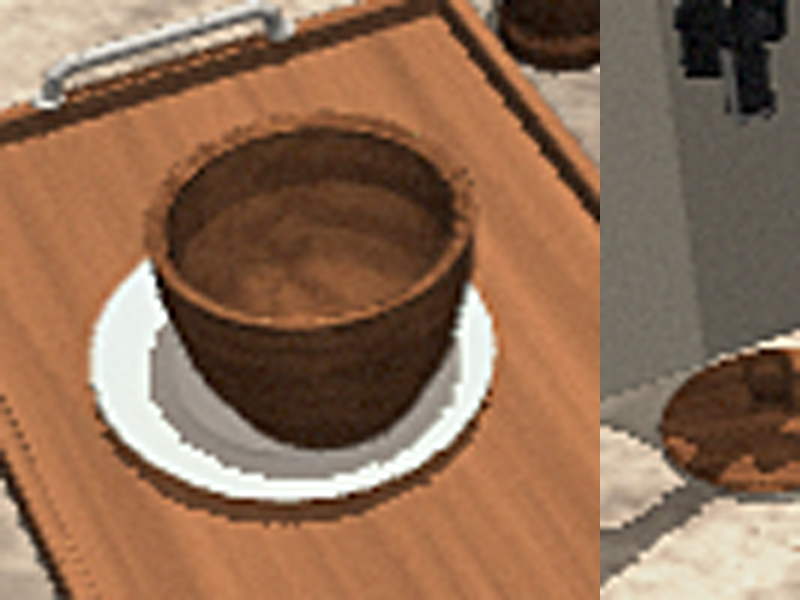

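Bowl stands upright on the plate: rim 147..475 × 112..328, plate 90..496, bottom edge at 502.

```bash
cat >> m.py <<'E'
print("=====")
o=np.array([245,190])
print("bowl",circ(wd("scene",c([[147,233],[475,222],[315,112],[312,328]],o,6),.102),.0615))
print("plate",circ(wd("scene",c([[90,358],[496,350],[290,502],[430,460]],o,6),.022),.08))
E
python3 m.py | sed -n '/=====/,$p'
```

```text
=====
bowl (array([ 0.4985, -0.024 ]), array([-0.0004, -0.0003, -0.0028, -0.0027]))
plate (array([ 0.4942, -0.0113]), array([ 0.0002,  0.0001, -0.0001,  0.0001]))
```

```bash
cat >> m.py <<'E'
w=wd("scene",c([[318,448]],o,6),.013)[0,:2];print("foot centre",w+.0355*np.array([.458,.889]))
# predicted outlines for candidates
th=np.linspace(0,2*np.pi,73)
def ext(x,y,r,z):
    p=(px("scene",np.c_[x+r*np.cos(th),y+r*np.sin(th),0*th+z])-o+.5)*6-.5
    return np.r_[p.min(0),p.max(0)].round()
for cxy in((.4985,-.024),(.4942,-.0113),(.496,-.018)):
    print(cxy,"rim",ext(*cxy,.0615,.102),"inner",ext(*cxy,.0545,.102),"foot",ext(*cxy,.0355,.013))
E
python3 m.py | sed -n '/=====/,$p'
```

```text
=====
bowl (array([ 0.4985, -0.024 ]), array([-0.0004, -0.0003, -0.0028, -0.0027]))
plate (array([ 0.4942, -0.0113]), array([ 0.0002,  0.0001, -0.0001,  0.0001]))
foot centre [ 0.4965 -0.0236]
(0.4985, -0.024) rim [146. 107. 476. 334.] inner [164. 119. 457. 320.] foot [229. 316. 409. 447.]
(0.4942, -0.0113) rim [120.  93. 448. 317.] inner [139. 105. 430. 303.] foot [205. 301. 383. 430.]
(0.496, -0.018) rim [132. 101. 462. 326.] inner [151. 113. 443. 312.] foot [217. 310. 396. 440.]
```

Run:
```python
from h import *
b=snapshot("top");cv2.imwrite("pics/t4.png",b)
crop(b,235,200,160,110,5,"pics/t4c.png")
```

```text
(no output)
```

View pics/t4c.png

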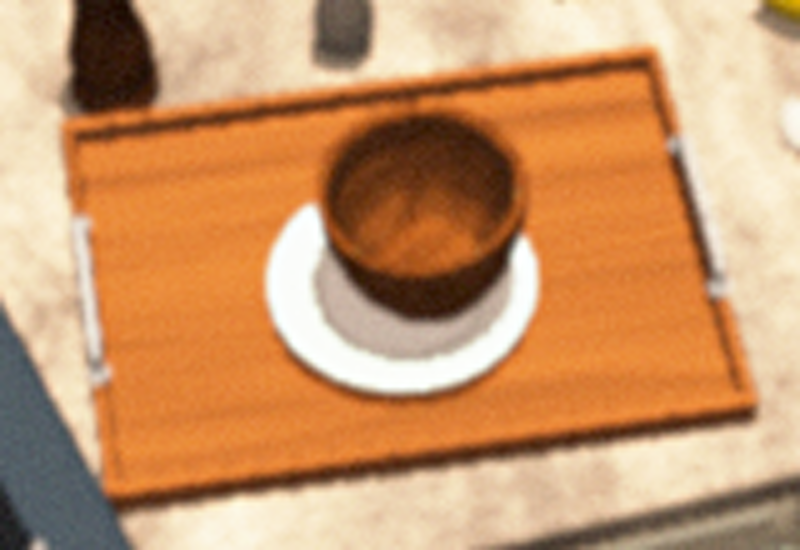

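```bash
cat >> m.py <<'E'
print("#####")
o=np.array([235,200])
print("bowl",circ(wd("top",c([[320,190],[526,187],[420,106],[424,280]],o,5),.102),.0615))
print("plate",circ(wd("top",c([[265,288],[540,278],[405,396],[300,353],[510,340]],o,5),.022),.08))
T=wd("top",c([[64,120],[655,48],[756,406],[108,497]],o,5),.023);print("tray",T[:,:2],T.mean(0))
E
python3 m.py | sed -n '/#####/,$p'
```

```text
#####
bowl (array([ 0.4935, -0.025 ]), array([-0.0022, -0.0022,  0.0024,  0.0022]))
plate (array([ 0.4924, -0.0108]), array([ 0.001 ,  0.0024,  0.0027, -0.0014, -0.003 ]))
tray [[ 0.6692  0.1575]
 [ 0.6249 -0.213 ]
 [ 0.3493 -0.1834]
 [ 0.3903  0.1892]] [ 0.5084 -0.0125  0.023 ]
```

The bowl sits 13–14 mm too far towards −y of the plate centre in both cameras. I'll pinch it again and drag it over, almost without lifting.

>>> {"op": "step_arm", "data": {"increments": [-0.4,-0.8,-0.12,0,0.5,-0.4,-1.7,-0.3,0,0.5,-0.4,-2.6,-0.45,0,0.5,-0.4,-3.4,-0.6,0,0.5,-0.4,-3.9,-0.68,0,0.5]}}

```text
t: 9.15
tcp_pos: [0.5373, 0.1424, 0.2117]
tool_rot: [-0.006, 0.702, -0.003, 0.712]
force: [-0.0, 0.2, 0.7]
finger_gap: 0.505
```

>>> {"op": "step_arm", "data": {"increments": [0,-0.8,-0.12,0,0.5,0,-1.7,-0.3,0,0.5,0,-2.6,-0.45,0,0.5,0,-3.4,-0.6,0,0.5,0,-3.75,-0.66,0,0.5]}}

```text
t: 9.78
tcp_pos: [0.4965, -0.0863, 0.2146]
tool_rot: [-0.005, 0.703, -0.005, 0.711]
force: [0.3, 0.7, 0.3]
finger_gap: 0.502
```

>>> {"op": "step_arm", "data": {"increments": [0,0,0,0,0.5,0,0,0,0,0.5,0,0,0,0,0.5,0,0,0,0,0.5,0,0,0,0,0.5]}}

```text
t: 10.4
tcp_pos: [0.4966, -0.0856, 0.2146]
tool_rot: [-0.005, 0.703, -0.005, 0.711]
force: [-0.7, -0.0, -0.5]
finger_gap: 0.498
```

```bash
python3 p.py 0.496 -0.081 0.077 90
```

```text
t 10.40 tcp [ 0.4966 -0.0856  0.2146] psi 90.0 q6 -1.95 gap 0.498 F [-0.7 -0.  -0.5]
shift [ 2.291  0.11  -0.038] turn 0.00 xaxis [ 0.012 -0.014 -1.   ]
```

>>> {"op": "step_arm", "data": {"increments": [0.5,0.11,-0.04,0,0.5,1.1,0.11,-0.04,0,0.5,1.7,0.11,-0.04,0,0.5,2.15,0.11,-0.04,0,0.5,2.29,0.11,-0.04,0,0.5]}}

```text
t: 11.02
tcp_pos: [0.4951, -0.0804, 0.0755]
tool_rot: [-0.005, 0.704, -0.004, 0.71]
force: [-0.1, -0.1, -0.2]
finger_gap: 0.501
```

>>> {"op": "step_arm", "data": {"increments": [0,0,0,0,0.7,0,0,0,0,0.9,0,0,0,0,1,0,0,0,0,1,0,0,0,0,1], "grip_force": 25}}

```text
t: 11.65
tcp_pos: [0.4952, -0.0801, 0.0761]
tool_rot: [-0.005, 0.704, -0.004, 0.711]
force: [-0.8, 3.9, 3.7]
finger_gap: 0.159
```

>>> {"op": "step_arm", "data": {"increments": [-0.05,0,0,0,1,-0.05,0.08,-0.02,0,1,-0.05,0.16,-0.045,0,1,-0.05,0.235,-0.045,0,1,-0.05,0.24,-0.045,0,1]}}

```text
t: 12.28
tcp_pos: [0.4941, -0.0667, 0.0796]
tool_rot: [-0.006, 0.702, -0.005, 0.712]
force: [0.9, -5.2, 5.8]
finger_gap: 0.147
```

>>> {"op": "step_arm", "data": {"increments": [0.03,0,0,0,1,0.04,0,0,0,1,0.04,0,0,0,0.85,0.04,0,0,0,0.6,0.04,0,0,0,0.5]}}

```text
t: 12.9
tcp_pos: [0.4933, -0.0661, 0.0767]
tool_rot: [-0.005, 0.703, -0.005, 0.711]
force: [-0.3, 0.2, -0.6]
finger_gap: 0.497
```

>>> {"op": "step_arm", "data": {"increments": [-0.2,0,0,0,0.5,-0.7,0,0,0,0.5,-1.4,0,0,0,0.5,-2.0,0,0,0,0.5,-2.0,0,0,0,0.5]}}

```text
t: 13.52
tcp_pos: [0.4935, -0.0645, 0.1998]
tool_rot: [-0.006, 0.701, -0.005, 0.714]
force: [-0.3, -1.0, -0.7]
finger_gap: 0.504
```

>>> {"op": "step_arm", "data": {"increments": [0,0.8,0.15,0,0.5,0,1.7,0.32,0,0.5,0,2.6,0.49,0,0.5,0,3.4,0.64,0,0.5,0,3.9,0.73,0,0.5]}}

```text
t: 14.15
tcp_pos: [0.536, 0.1719, 0.1957]
tool_rot: [-0.007, 0.701, -0.004, 0.713]
force: [0.8, -1.2, 0.2]
finger_gap: 0.503
```

>>> {"op": "step_arm", "data": {"increments": [0,0.8,0.15,0,0.5,0.1,1.7,0.32,0,0.5,0.2,2.6,0.49,0,0.5,0.3,3.4,0.64,0,0.5,0.3,3.6,0.68,0,0.5]}}

```text
t: 14.78
tcp_pos: [0.5748, 0.3904, 0.1724]
tool_rot: [-0.008, 0.703, -0.004, 0.712]
force: [-0.3, -0.9, -0.1]
finger_gap: 0.5
```

```bash
python3 p.py 0.581 0.378 0.1 90
python3 - <<'E'
from h import *
a=snapshot("scene");b=snapshot("top");cv2.imwrite("pics/s5.png",a);cv2.imwrite("pics/t5.png",b)
h=cv2.resize(a[190:290,245:345],None,fx=4,fy=4,interpolation=2);g=cv2.resize(b[210:310,280:380],None,fx=4,fy=4,interpolation=2)
cv2.imwrite("pics/s5c.png",np.hstack([h,g]))
E
```

```text
t 14.78 tcp [0.5748 0.3904 0.1724] psi 90.4 q6 -1.12 gap 0.500 F [-0.3 -0.9 -0.1]
shift [ 1.212 -0.186  0.086] turn 0.08 xaxis [ 0.013 -0.017 -1.   ]
```

View pics/s5c.png

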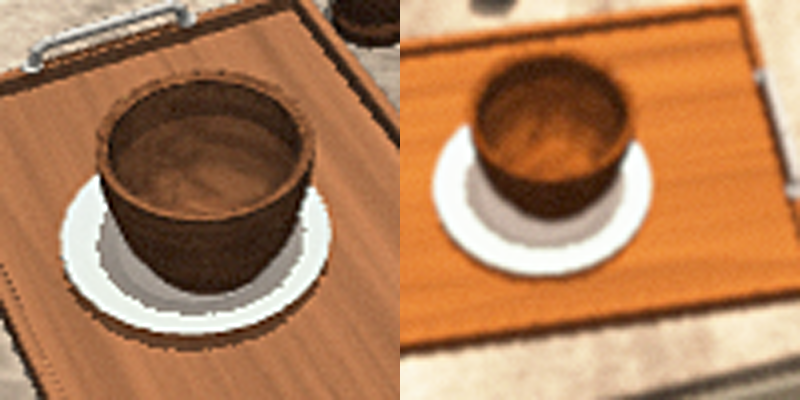

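Run:
```python
from h import *
def sub(r):
    _,_,_,m=cv2.minMaxLoc(r);return m
for n in "st":
    a=cv2.imread(f"pics/{n}4.png",0);b=cv2.imread(f"pics/{n}5.png",0)
    for nm,(x,y,w,h) in dict(s=dict(rim=(265,205,64,38),foot=(280,245,40,22),plate=(256,235,18,30)),t=dict(rim=(297,219,46,38),foot=(308,252,26,14),plate=(287,240,12,30)))[n].items():
        S=4;T=cv2.resize(a[y:y+h,x:x+w],None,fx=S,fy=S,interpolation=2);I=cv2.resize(b[y-10:y+h+10,x-10:x+w+10],None,fx=S,fy=S,interpolation=2)
        m=sub(cv2.matchTemplate(I,T,cv2.TM_CCOEFF_NORMED));print(n,nm,np.array(m)/S-10)
    print(px("scene" if n=="s" else "top",[[.497,-.0245,.1],[.497,-.0105,.1],[.494,-.0245,.1]]))
```

```text
s rim [-0.75 -0.75]
s foot [-1.25 -1.  ]
s plate [-0.25  0.  ]
[[295.93542675 226.54229197]
 [292.88512188 222.92038344]
 [294.76572062 227.02632763]]
t rim [-1.75  0.5 ]
t foot [-2.    0.75]
t plate [-0.5  0. ]
[[318.72112951 237.3889297 ]
 [314.03230066 238.43246985]
 [319.00153294 238.17432444]]
```

The bowl moved only about 5 mm, because it tilts in the pinch. It is now about 8.5 mm off, which leaves too little margin. I'll nudge it from inside, low down, with shut fingers and watch the foot in the image.

>>> {"op": "step_arm", "data": {"increments": [-0.6,-0.8,-0.12,0,1,-0.6,-1.7,-0.3,0,1,-0.6,-2.6,-0.45,0,1,-0.6,-3.4,-0.6,0,1,-0.6,-3.9,-0.68,0,1]}}

```text
t: 15.5
tcp_pos: [0.5334, 0.1511, 0.213]
tool_rot: [-0.007, 0.703, -0.006, 0.711]
force: [0.8, -0.4, 0.5]
finger_gap: 0.005
```

>>> {"op": "step_arm", "data": {"increments": [0,-0.8,-0.15,0,1,0,-1.4,-0.3,0,1,0,-2.0,-0.45,0,1,0,-2.6,-0.6,0,1,0,-2.75,-0.66,0,1]}}

```text
t: 16.12
tcp_pos: [0.4924, -0.0165, 0.2157]
tool_rot: [-0.006, 0.703, -0.007, 0.711]
force: [0.3, -0.2, -0.3]
finger_gap: 0.002
```

>>> {"op": "step_arm", "data": {"increments": [0,0,0,0,1,0,0,0,0,1,0,0,0,0,1,0,0,0,0,1,0,0,0,0,1]}}

```text
t: 16.75
tcp_pos: [0.4924, -0.0161, 0.2156]
tool_rot: [-0.006, 0.703, -0.007, 0.711]
force: [-0.8, -0.1, -0.2]
finger_gap: -0.001
```

```bash
python3 p.py 0.494 -0.018 0.055 90
```

```text
t 16.75 tcp [ 0.4924 -0.0161  0.2156] psi 89.9 q6 -1.81 gap -0.001 F [-0.8 -0.1 -0.2]
shift [ 2.677e+00  1.700e-02 -2.000e-03] turn -0.02 xaxis [ 0.011 -0.018 -1.   ]
```

>>> {"op": "step_arm", "data": {"increments": [0.5,0.02,0,0,1,1.1,0.02,0,0,1,1.7,0.02,0,0,1,2.3,0.02,0,0,1,2.6,0.02,0,0,1]}}

```text
t: 17.38
tcp_pos: [0.4934, -0.0174, 0.0577]
tool_rot: [-0.006, 0.704, -0.007, 0.71]
force: [-0.3, 0.3, 0.4]
finger_gap: -0.003
```

>>> {"op": "step_arm", "data": {"increments": [0.05,0.05,0,0,1,0.05,0.1,0,0,1,0.05,0.15,0,0,1,0.05,0.2,0,0,1,0.05,0.2,0,0,1]}}

```text
t: 18.0
tcp_pos: [0.4937, -0.0052, 0.0551]
tool_rot: [-0.006, 0.704, -0.007, 0.71]
force: [-0.3, 0.4, -0.1]
finger_gap: 0.003
```

```bash
cat > tr.py <<'E'
# foot/plate image shift since pics/{s,t}4.png
from h import *
for n,cam in (("s","scene"),("t","top")):
    a=cv2.imread(f"pics/{n}4.png",0);b=cv2.cvtColor(snapshot(cam),6)
    for nm,(x,y,w,h) in dict(s=dict(rim=(265,205,64,38),foot=(280,245,40,22),plate=(256,235,18,30)),t=dict(rim=(297,219,46,38),foot=(308,252,26,14),plate=(287,240,12,30)))[n].items():
        S=4;T=cv2.resize(a[y:y+h,x:x+w],None,fx=S,fy=S,interpolation=2);I=cv2.resize(b[y-10:y+h+10,x-10:x+w+10],None,fx=S,fy=S,interpolation=2)
        r=cv2.matchTemplate(I,T,cv2.TM_CCOEFF_NORMED);_,v,_,m=cv2.minMaxLoc(r);print(n,nm,np.array(m)/S-10,round(v,2))
E
python3 tr.py; python3 p.py 0.494 0.01 0.055 90
```

```text
s rim [-0.75 -0.25] 0.67
s foot [-1.25 -1.  ] 0.94
s plate [0.  0.5] 0.79
t rim [-2.    0.25] 0.82
t foot [-2.25  0.75] 0.95
t plate [-0.5 -0.5] 0.69
t 18.10 tcp [ 0.4936 -0.0054  0.0549] psi 89.9 q6 -1.77 gap 0.001 F [-0.2  0.2  0.1]
shift [-0.007  0.257  0.006] turn -0.02 xaxis [ 0.009 -0.018 -1.   ]
```

>>> {"op": "step_arm", "data": {"increments": [0,0.03,0,0,1,0,0.06,0,0,1,0,0.09,0,0,1,0,0.12,0,0,1,0,0.12,0,0,1]}}

```text
t: 18.73
tcp_pos: [0.4937, 0.0018, 0.0548]
tool_rot: [-0.006, 0.704, -0.007, 0.71]
force: [1.1, -0.8, 1.6]
finger_gap: 0.002
```

```bash
python3 tr.py|grep foot
```

```text
s foot [-1.5  -1.25] 0.94
t foot [-2.25  0.75] 0.95
```

>>> {"op": "step_arm", "data": {"increments": [0,0.03,0,0,1,0,0.06,0,0,1,0,0.09,0,0,1,0,0.1,0,0,1,0,0.1,0,0,1]}}

```text
t: 19.45
tcp_pos: [0.4937, 0.0078, 0.0547]
tool_rot: [-0.006, 0.704, -0.007, 0.71]
force: [1.1, -0.3, 0.6]
finger_gap: -0.0
```

```bash
python3 tr.py|grep foot
```

```text
s foot [-2.75 -2.25] 0.95
t foot [-3.  1.] 0.96
```

>>> {"op": "step_arm", "data": {"increments": [0,0.02,0,0,1,0,0.04,0,0,1,0,0.05,0,0,1,0,0.05,0,0,1,0,0.05,0,0,1]}}

```text
t: 20.18
tcp_pos: [0.4938, 0.0107, 0.0547]
tool_rot: [-0.006, 0.704, -0.007, 0.71]
force: [-0.4, -0.4, 0.9]
finger_gap: -0.002
```

```bash
python3 tr.py|grep -e foot -e plate
```

```text
s foot [-3.  -2.5] 0.95
s plate [-0.25  0.75] 0.7
t foot [-3.25  1.  ] 0.96
t plate [-1.   -0.25] 0.54
```

>>> {"op": "step_arm", "data": {"increments": [0,-0.15,0,0,1,0,-0.3,0,0,1,-0.6,-0.3,0,0,0.8,-1.4,-0.3,0,0,0.6,-2.2,-0.3,0,0,0.5]}}

```text
t: 20.9
tcp_pos: [0.492, -0.0055, 0.1879]
tool_rot: [-0.005, 0.704, -0.007, 0.71]
force: [0.6, -1.0, 0.4]
finger_gap: 0.496
```

>>> {"op": "step_arm", "data": {"increments": [-0.2,0.7,0.15,0,0.5,-0.2,1.5,0.32,0,0.5,-0.2,2.3,0.49,0,0.5,-0.2,3.1,0.64,0,0.5,-0.2,3.4,0.73,0,0.5]}}

```text
t: 21.52
tcp_pos: [0.5361, 0.2002, 0.1962]
tool_rot: [-0.006, 0.705, -0.006, 0.71]
force: [-0.1, 0.1, 0.2]
finger_gap: 0.499
```

>>> {"op": "step_arm", "data": {"increments": [0,0.7,0.15,0,0.5,0.1,1.5,0.32,0,0.5,0.2,2.3,0.49,0,0.5,0.3,3.0,0.64,0,0.5,0.3,3.1,0.68,0,0.5]}}

```text
t: 22.15
tcp_pos: [0.5769, 0.387, 0.1738]
tool_rot: [-0.007, 0.705, -0.006, 0.709]
force: [-0.3, -1.4, 0.1]
finger_gap: 0.501
```

```bash
python3 tr.py;  python3 p.py 0.581 0.378 0.08 90
python3 - <<'E'
from h import *
a=snapshot("scene");b=snapshot("top");cv2.imwrite("pics/s6.png",a);cv2.imwrite("pics/t6.png",b)
h=cv2.resize(a[190:290,245:345],None,fx=4,fy=4,interpolation=2);g=cv2.resize(a[110:190,215:295],None,fx=5,fy=5,interpolation=2)
cv2.imwrite("pics/s6c.png",np.hstack([h,g]))
E
```

```text
s rim [-1.25 -0.5 ] 0.93
s foot [-1.75 -0.75] 0.93
s plate [-0.5  0. ] 0.93
t rim [-1.5   0.75] 0.97
t foot [-2.    1.25] 0.98
t plate [-0.5  0. ] 0.92
t 22.25 tcp [0.577  0.3851 0.1744] psi 90.0 q6 -1.13 gap 0.493 F [-0.4 -0.2 -0.1]
shift [ 1.576 -0.089  0.057] turn 0.00 xaxis [ 0.006 -0.019 -1.   ]
```

View pics/s6c.png

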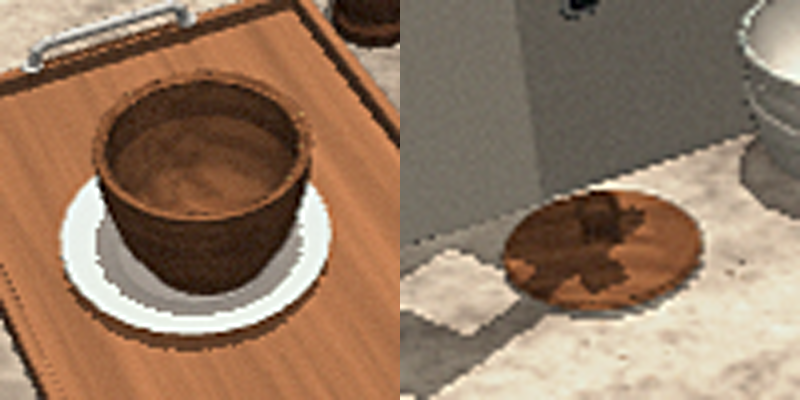

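After release the bowl rocked back; it is still about 9 mm off. Both pinch releases left the bowl 48 mm in +y from the TCP, so I'll lift and re-place it with the release at TCP y ≈ −0.060.

>>> {"op": "step_arm", "data": {"increments": [-0.6,-0.8,-0.12,0,0.5,-0.6,-1.7,-0.3,0,0.5,-0.6,-2.6,-0.45,0,0.5,-0.6,-3.4,-0.6,0,0.5,-0.6,-3.9,-0.68,0,0.5]}}

```text
t: 22.98
tcp_pos: [0.5343, 0.1471, 0.2159]
tool_rot: [-0.005, 0.705, -0.009, 0.709]
force: [-0.3, 0.6, 0.1]
finger_gap: 0.498
```

>>> {"op": "step_arm", "data": {"increments": [0,-0.8,-0.12,0,0.5,0,-1.7,-0.3,0,0.5,0,-2.6,-0.45,0,0.5,0,-3.4,-0.6,0,0.5,0,-3.7,-0.7,0,0.5]}}

```text
t: 23.6
tcp_pos: [0.4898, -0.0784, 0.2207]
tool_rot: [-0.004, 0.705, -0.011, 0.709]
force: [0.8, 0.4, -0.9]
finger_gap: 0.501
```

>>> {"op": "step_arm", "data": {"increments": [0,0,0,0,0.5,0,0,0,0,0.5,0,0,0,0,0.5,0,0,0,0,0.5,0,0,0,0,0.5]}}

```text
t: 24.22
tcp_pos: [0.4899, -0.0778, 0.2206]
tool_rot: [-0.004, 0.705, -0.01, 0.709]
force: [0.3, 0.4, -0.3]
finger_gap: 0.498
```

```bash
python3 p.py 0.494 -0.0765 0.075 90
```

```text
t 24.23 tcp [ 0.4899 -0.0778  0.2206] psi 89.5 q6 -1.92 gap 0.498 F [ 0.3  0.4 -0.3]
shift [2.426 0.072 0.054] turn -0.10 xaxis [ 0.006 -0.021 -1.   ]
```

>>> {"op": "step_arm", "data": {"increments": [0.5,0.07,0.05,0,0.5,1.1,0.07,0.05,0,0.5,1.7,0.07,0.05,0,0.5,2.2,0.07,0.05,0,0.5,2.42,0.07,0.05,0,0.5]}}

```text
t: 24.85
tcp_pos: [0.4931, -0.0761, 0.0738]
tool_rot: [-0.004, 0.706, -0.01, 0.708]
force: [-0.3, -0.1, 0.2]
finger_gap: 0.501
```

>>> {"op": "step_arm", "data": {"increments": [0,0,0,0,0.7,0,0,0,0,0.9,0,0,0,0,1,0,0,0,0,1,0,0,0,0,1], "grip_force": 60}}

```text
t: 25.48
tcp_pos: [0.4939, -0.0748, 0.0757]
tool_rot: [-0.002, 0.705, -0.01, 0.709]
force: [0.7, 5.1, 5.3]
finger_gap: 0.139
```

>>> {"op": "step_arm", "data": {"increments": [-0.1,0,0,0,1,-0.2,0,0,0,1,-0.35,0,0,0,1,-0.45,0,0,0,1,-0.45,0,0,0,1]}}

```text
t: 26.1
tcp_pos: [0.4942, -0.0747, 0.1032]
tool_rot: [-0.003, 0.705, -0.01, 0.71]
force: [-0.5, -0.6, -3.2]
finger_gap: 0.111
```

```bash
python3 p.py 0.493 -0.059 0.105 90
```

```text
t 26.10 tcp [ 0.4942 -0.0747  0.1032] psi 89.4 q6 -1.91 gap 0.111 F [-0.5 -0.6 -3.2]
shift [-0.036  0.261 -0.022] turn -0.13 xaxis [ 0.007 -0.019 -1.   ]
```

>>> {"op": "step_arm", "data": {"increments": [0,0.1,0,0,1,0,0.2,-0.02,0,1,0,0.26,-0.02,0,1,0,0.26,-0.02,0,1,0.1,0.26,-0.02,0,1]}}

```text
t: 26.72
tcp_pos: [0.4937, -0.0594, 0.097]
tool_rot: [-0.003, 0.704, -0.011, 0.71]
force: [-0.6, -0.3, -3.0]
finger_gap: 0.109
```

>>> {"op": "step_arm", "data": {"increments": [0.05,0,0,0,1,0.1,0,0,0,1,0.15,0,0,0,1,0.15,0,0,0,1,0.15,0,0,0,1]}}

```text
t: 27.35
tcp_pos: [0.4949, -0.0614, 0.0892]
tool_rot: [-0.004, 0.703, -0.011, 0.711]
force: [-2.0, -5.9, 8.3]
finger_gap: 0.109
```

>>> {"op": "step_arm", "data": {"increments": [-0.02,0.03,0,0,1,-0.02,0.03,0,0,0.9,-0.02,0.03,0,0,0.75,-0.02,0.03,0,0,0.5,-0.02,0.03,0,0,0.5]}}

```text
t: 27.98
tcp_pos: [0.4951, -0.0594, 0.0902]
tool_rot: [-0.004, 0.703, -0.011, 0.711]
force: [0.1, -0.5, -0.0]
finger_gap: 0.502
```

>>> {"op": "step_arm", "data": {"increments": [-0.2,0,0,0,0.5,-0.7,0,0,0,0.5,-1.4,0,0,0,0.5,-2.0,0,0,0,0.5,-2.0,0,0,0,0.5]}}

```text
t: 28.6
tcp_pos: [0.4957, -0.057, 0.2137]
tool_rot: [-0.005, 0.7, -0.012, 0.714]
force: [-0.7, 0.7, 0.0]
finger_gap: 0.499
```

>>> {"op": "step_arm", "data": {"increments": [0,0.8,0.15,0,0.5,0,1.7,0.32,0,0.5,0,2.6,0.49,0,0.5,0,3.4,0.64,0,0.5,0,3.9,0.73,0,0.5]}}

```text
t: 29.22
tcp_pos: [0.5411, 0.1789, 0.208]
tool_rot: [-0.006, 0.701, -0.011, 0.713]
force: [0.5, -0.5, 0.5]
finger_gap: 0.501
```

>>> {"op": "step_arm", "data": {"increments": [0,0.8,0.15,0,0.5,0.1,1.7,0.32,0,0.5,0.2,2.6,0.49,0,0.5,0.3,3.3,0.64,0,0.5,0.3,3.4,0.68,0,0.5]}}

```text
t: 29.85
tcp_pos: [0.5824, 0.3847, 0.1837]
tool_rot: [-0.007, 0.702, -0.01, 0.712]
force: [-0.2, 0.5, -0.5]
finger_gap: 0.499
```

```bash
python3 tr.py;  python3 p.py 0.581 0.378 0.08 90
python3 - <<'E'
from h import *
a=snapshot("scene");b=snapshot("top");cv2.imwrite("pics/s7.png",a);cv2.imwrite("pics/t7.png",b)
E
```

```text
s rim [-0.75 -0.75] 0.94
s foot [-1.25 -1.  ] 0.94
s plate [-0.25  0.  ] 0.97
t rim [-1.75  0.5 ] 0.97
t foot [-2.    0.75] 0.98
t plate [-0.5  0. ] 0.92
t 29.95 tcp [0.583  0.3823 0.1846] psi 89.6 q6 -1.12 gap 0.498 F [-0.4 -0.7 -0.4]
shift [ 1.744 -0.029 -0.058] turn -0.08 xaxis [ 0.015 -0.025 -1.   ]
```

```bash
cat > fit.py <<'E'
from h import *
from scipy.optimize import least_squares
th=np.linspace(0,2*np.pi,180)
ring=lambda x,y,r,z:np.c_[x+r*np.cos(th),y+r*np.sin(th),0*th+z]
def outline(cam,rings): return cv2.convexHull(px(cam,np.vstack(rings)).astype(np.float32))
def biggest(m,seed):
    n,l=cv2.connectedComponents(m.astype(np.uint8));return (l==l[seed[1],seed[0]])
def fit(cam,m,model,x0,clip=2.5):
    cs,_=cv2.findContours(m.astype(np.uint8),cv2.RETR_EXTERNAL,cv2.CHAIN_APPROX_NONE);C=max(cs,key=len)[:,0].astype(float)
    C=cv2.convexHull(C.astype(np.float32))[:,0] if False else C
    # contour pixels lie inside the region: distance should be about +0.5
    f=lambda q:np.array([cv2.pointPolygonTest(outline(cam,model(*q)),(float(a),float(b)),True)-.5 for a,b in C])
    s=least_squares(f,x0,loss="soft_l1",f_scale=.4,diff_step=1e-3);r=s.fun
    return s.x,np.median(np.abs(r)),len(C)
if __name__=="__main__":
    np.set_printoptions(precision=4,suppress=True)
    pl=lambda x,y:[ring(x,y,.08,.023)]
    bo=lambda x,y:[ring(x,y,.0615,.102),ring(x,y,.0615,.080),ring(x,y,.0355,.013)]
    for cam,f0 in(("scene","pics/s0.png" if 0 else "pics/scene0.png"),("top","pics/t1.png")):
        h=cv2.cvtColor(cv2.imread(f0),cv2.COLOR_BGR2HSV);s=px(cam,[[.494,-.012,.02]])[0].astype(int)
        print(cam,"plate",fit(cam,biggest((h[...,1]<70)&(h[...,2]>120),s),pl,[.494,-.012]))
    for cam,n in(("scene","s"),("top","t")):
        for k in(4,5,7):
            h=cv2.cvtColor(cv2.imread(f"pics/{n}{k}.png"),cv2.COLOR_BGR2HSV);s=px(cam,[[.48,-.07,.085]])[0].astype(int)
            y0,x0=s[1]-60,s[0]-50
            m=(h[...,1]>70)&(h[...,2]<(135 if cam=="scene" else 165));m=cv2.morphologyEx(m.astype(np.uint8),cv2.MORPH_OPEN,np.ones((5,5)))
            m=biggest(m,s);cv2.imwrite(f"pics/m{n}{k}.png",m*255)
            print(cam,k,"bowl",fit(cam,m,bo,[.496,-.02]),m.sum())
E
python3 fit.py
```

```text
scene plate (array([ 0.4935, -0.0116]), np.float64(0.21621410723710954), 165)Traceback (most recent call last):
  File "fit.py", line 21, in <module>
    print(cam,"plate",fit(cam,biggest((h[...,1]<70)&(h[...,2]>120),s),pl,[.494,-.012]))
                      ~~~^^^^^^^^^^^^^^^^^^^^^^^^^^^^^^^^^^^^^^^^^^^^^^^^^^^^^^^^^^^^^
  File "fit.py", line 13, in fit
    s=least_squares(f,x0,loss="soft_l1",f_scale=.4,diff_step=1e-3);r=s.fun
    return func(*args, **kwargs)
    vector_fun = VectorFunction(
        fun_wrapped,
    ...<6 lines>...
        workers=workers
    )
    self.J, dct = approx_derivative(
                  ~~~~~~~~~~~~~~~~~^
        self.fun_wrapped, self.x, f0=self.f, **finite_diff_options
        ^^^^^^^^^^^^^^^^^^^^^^^^^^^^^^^^^^^^^^^^^^^^^^^^^^^^^^^^^^
    )
    ^
    J, _nfev = _dense_difference(fun_wrapped, x0, f0, h,
               ~~~~~~~~~~~~~~~~~^^^^^^^^^^^^^^^^^^^^^^^^
                             use_one_sided, method,
                             ^^^^^^^^^^^^^^^^^^^^^^
                             mf)
                             ^^^
    df = [f_eval - f0 for 
[... 385 characters left out ...]
 <lambda>
    f=lambda q:np.array([cv2.pointPolygonTest(outline(cam,model(*q)),(float(a),float(b)),True)-.5 for a,b in C])
                                              ~~~~~~~^^^^^^^^^^^^^^^
  File "fit.py", line 5, in outline
    def outline(cam,rings): return cv2.convexHull(px(cam,np.vstack(rings)).astype(np.float32))
                                                  ~~^^^^^^^^^^^^^^^^^^^^^^
  File "h.py", line 8, in px
    k,D,R,t=K(n);return cv2.projectPoints(np.atleast_2d(np.float64(X)),cv2.Rodrigues(R)[0],t,k,D)[0][:,0]
            ~^^^
  File "h.py", line 5, in K
    c=camera_model(n);f=240/np.tan(np.radians(c["vertical_fov"]/2))
ValueError: time passes only in moves, steps and waits
```

```bash
python3 - <<'E'
from station import camera_model
import pickle
pickle.dump({n:camera_model(n) for n in("scene","top")},open("cam.pkl","wb"))
E
sed -i 's/^def K(n):/import pickle\nCAM=pickle.load(open("\.\/cam.pkl","rb"))\ndef K(n):/; s/c=camera_model(n);f=/c=CAM[n];f=/' h.py
python3 fit.py 2>&1|tail -9
```

```text
[ WARN:0@2.156] global loadsave.cpp:1063 imwrite_ Unsupported depth image for selected encoder is fallbacked to CV_8U.
scene plate (array([ 0.4935, -0.0116]), np.float64(0.21621410723710954), 165)
top plate (array([ 0.4922, -0.0107]), np.float64(0.46512334938432953), 138)
scene 4 bowl (array([ 0.4994, -0.0248]), np.float64(1.4194134817749235), 110) 784
scene 5 bowl (array([ 0.4985, -0.0197]), np.float64(1.5430203138572767), 105) 701
scene 7 bowl (array([ 0.4991, -0.0205]), np.float64(3.0815908836617236), 238) 1858
top 4 bowl (array([ 0.4941, -0.025 ]), np.float64(0.991594865358711), 120) 1120
top 5 bowl (array([ 0.4919, -0.0181]), np.float64(0.9729867157370425), 122) 1131
top 7 bowl (array([ 0.4919, -0.0183]), np.float64(1.0369148761837912), 118) 1139
```

The plate and bowl fits agree: the offset is about 8 mm, with the foot resting at the foot of the −y flare. I'll do one more re-place, releasing 8 mm farther on, to get real margin.

>>> {"op": "step_arm", "data": {"increments": [-0.6,-0.8,-0.12,0,0.5,-0.6,-1.7,-0.3,0,0.5,-0.6,-2.6,-0.45,0,0.5,-0.6,-3.4,-0.6,0,0.5,-0.6,-3.9,-0.72,0,0.5]}}

```text
t: 30.68
tcp_pos: [0.5362, 0.1445, 0.2272]
tool_rot: [-0.005, 0.702, -0.013, 0.712]
force: [0.3, 0.0, 0.6]
finger_gap: 0.499
```

>>> {"op": "step_arm", "data": {"increments": [0,-0.8,-0.12,0,0.5,0,-1.7,-0.3,0,0.5,0,-2.6,-0.45,0,0.5,0,-3.4,-0.6,0,0.5,0,-3.65,-0.7,0,0.5]}}

```text
t: 31.3
tcp_pos: [0.4902, -0.0771, 0.2327]
tool_rot: [-0.003, 0.702, -0.015, 0.712]
force: [1.0, 0.9, 0.6]
finger_gap: 0.499
```

>>> {"op": "step_arm", "data": {"increments": [0,0,0,0,0.5,0,0,0,0,0.5,0,0,0,0,0.5,0,0,0,0,0.5,0,0,0,0,0.5]}}

```text
t: 31.92
tcp_pos: [0.4904, -0.0765, 0.2326]
tool_rot: [-0.003, 0.702, -0.015, 0.712]
force: [0.3, 0.2, 0.3]
finger_gap: 0.501
```

```bash
python3 p.py 0.494 -0.0755 0.075 90
```

```text
t 31.93 tcp [ 0.4904 -0.0765  0.2326] psi 89.1 q6 -1.91 gap 0.501 F [0.3 0.2 0.3]
shift [2.626 0.085 0.019] turn -0.19 xaxis [ 0.015 -0.026 -1.   ]
```

>>> {"op": "step_arm", "data": {"increments": [0.5,0.08,0.02,0,0.5,1.1,0.08,0.02,0,0.5,1.7,0.08,0.02,0,0.5,2.3,0.08,0.02,0,0.5,2.62,0.085,0.02,0,0.5]}}

```text
t: 32.55
tcp_pos: [0.4935, -0.0751, 0.0735]
tool_rot: [-0.003, 0.702, -0.015, 0.712]
force: [-0.3, 0.2, 0.4]
finger_gap: 0.496
```

>>> {"op": "step_arm", "data": {"increments": [0,0,0,0,0.7,0,0,0,0,0.9,0,0,0,0,1,0,0,0,0,1,0,0,0,0,1], "grip_force": 60}}

```text
t: 33.17
tcp_pos: [0.4943, -0.0738, 0.0754]
tool_rot: [-0.002, 0.701, -0.015, 0.713]
force: [1.1, 4.4, 5.6]
finger_gap: 0.147
```

>>> {"op": "step_arm", "data": {"increments": [-0.1,0,0,0,1,-0.2,0,0,0,1,-0.35,0,0,0,1,-0.45,0,0,0,1,-0.45,0,0,0,1]}}

```text
t: 33.8
tcp_pos: [0.4943, -0.0735, 0.1028]
tool_rot: [-0.002, 0.701, -0.015, 0.713]
force: [-0.5, 0.3, -3.6]
finger_gap: 0.11
```

```bash
python3 p.py 0.492 -0.052 0.105 90
```

```text
t 33.80 tcp [ 0.4943 -0.0735  0.1028] psi 88.9 q6 -1.89 gap 0.110 F [-0.5  0.3 -3.6]
shift [-0.046  0.357 -0.044] turn -0.22 xaxis [ 0.017 -0.024 -1.   ]
```

>>> {"op": "step_arm", "data": {"increments": [0,0.1,0,0,1,0,0.22,-0.02,0,1,0,0.36,-0.04,0,1,0,0.36,-0.04,0,1,0.1,0.36,-0.04,0,1]}}

```text
t: 34.42
tcp_pos: [0.4929, -0.052, 0.0964]
tool_rot: [-0.002, 0.7, -0.015, 0.713]
force: [0.5, -0.4, -2.5]
finger_gap: 0.109
```

>>> {"op": "step_arm", "data": {"increments": [0.05,0,0,0,1,0.1,0,0,0,1,0.13,0,0,0,1,0.15,0,0,0,1,0.15,0,0,0,1]}}

```text
t: 35.05
tcp_pos: [0.4944, -0.0543, 0.0887]
tool_rot: [-0.004, 0.699, -0.016, 0.715]
force: [-3.3, -6.5, 8.1]
finger_gap: 0.115
```

>>> {"op": "step_arm", "data": {"increments": [0,0,0,0,1,0,0,0,0,0.9,0,0,0,0,0.75,0,0,0,0,0.5,0,0,0,0,0.5]}}

```text
t: 35.67
tcp_pos: [0.4945, -0.0541, 0.0886]
tool_rot: [-0.004, 0.699, -0.016, 0.715]
force: [-0.1, -0.0, 0.1]
finger_gap: 0.497
```

>>> {"op": "step_arm", "data": {"increments": [-0.2,0,0,0,0.5,-0.7,0,0,0,0.5,-1.4,0,0,0,0.5,-2.0,0,0,0,0.5,-2.0,0,0,0,0.5]}}

```text
t: 36.3
tcp_pos: [0.4939, -0.0511, 0.2121]
tool_rot: [-0.005, 0.697, -0.016, 0.717]
force: [-0.2, -0.5, 0.0]
finger_gap: 0.503
```

>>> {"op": "step_arm", "data": {"increments": [0,0.8,0.15,0,0.5,0,1.7,0.32,0,0.5,0,2.6,0.49,0,0.5,0,3.4,0.64,0,0.5,0,3.9,0.73,0,0.5]}}

```text
t: 36.92
tcp_pos: [0.5411, 0.1843, 0.2055]
tool_rot: [-0.005, 0.697, -0.016, 0.717]
force: [0.6, -0.0, 0.0]
finger_gap: 0.499
```

>>> {"op": "step_arm", "data": {"increments": [0,0.8,0.15,0,0.5,0.1,1.7,0.32,0,0.5,0.2,2.6,0.49,0,0.5,0.3,3.3,0.64,0,0.5,0.3,3.3,0.68,0,0.5]}}

```text
t: 37.55
tcp_pos: [0.5842, 0.3839, 0.1805]
tool_rot: [-0.007, 0.698, -0.014, 0.716]
force: [0.2, 0.4, -0.6]
finger_gap: 0.503
```

```bash
python3 tr.py;  python3 p.py 0.581 0.378 0.08 90
python3 - <<'E'
from h import *
a=snapshot("scene");b=snapshot("top");cv2.imwrite("pics/s7.png",a);cv2.imwrite("pics/t7.png",b)
E
python3 fit.py 2>&1|grep " 7 "
```

```text
s rim [-1.75 -2.25] 0.89
s foot [-2.25 -2.75] 0.93
s plate [-0.5  -0.25] 0.92
t rim [-3.75  0.75] 0.96
t foot [-4.25  1.  ] 0.98
t plate [-1.75  0.5 ] 0.66
t 37.65 tcp [0.5846 0.3808 0.1815] psi 89.2 q6 -1.11 gap 0.502 F [-0.  -0.6 -0.7]
shift [ 1.689  0.005 -0.103] turn -0.16 xaxis [ 0.025 -0.031 -0.999]
scene 7 bowl (array([ 0.5015, -0.0142]), np.float64(3.3938435819025567), 240) 1828
top 7 bowl (array([ 0.5224, -0.1478]), np.float64(290.67928705211807), 2425) 293353
```

Bowl now within about 4 mm of the plate centre. Next, the lid.

>>> {"op": "step_arm", "data": {"increments": [0.6,0,-0.08,0,0.4,1.2,0,-0.09,0,0.4,1.9,0,-0.1,-0.16,0.4,2.2,0,-0.1,-0.16,0.4,2.2,0,-0.1,-0.16,0.4]}}

```text
t: 38.38
tcp_pos: [0.5818, 0.3746, 0.0494]
tool_rot: [-0.01, 0.699, -0.012, 0.715]
force: [0.4, 0.4, 0.7]
finger_gap: 0.603
```

```bash
python3 p.py 0.581 0.378 0.025 90;python3 - <<'E'
from h import *
a=snapshot("scene")
h=cv2.resize(a[110:190,215:295],None,fx=6,fy=6,interpolation=2);g=cv2.resize(a[190:290,245:345],None,fx=3,fy=4.8,interpolation=2)
cv2.imwrite("pics/s8c.png",np.hstack([h,g]))
E
```

```text
t 38.38 tcp [0.5818 0.3746 0.0494] psi 89.8 q6 -1.11 gap 0.603 F [0.4 0.4 0.7]
shift [ 0.405  0.07  -0.023] turn -0.04 xaxis [ 0.023 -0.032 -0.999]
```

View pics/s8c.png

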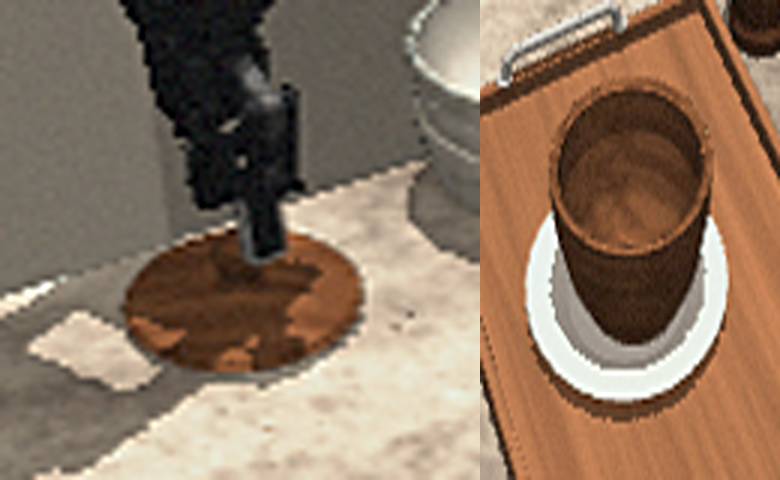

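The gripper straddles the knob (front finger at (263,240) in the left part), and the bowl stands centred on the plate (right part). A quick projection check, then I'll go down.

```bash
python3 -c "
from h import *
print(px('scene',[[.581,.378,.036],[.577,.378,.036],[.581,.378,.044]]),'measured knob mid ~(254.7,153), top centre (254.8,151.2)')"
```

```text
[[254.50519521 152.44650897]
 [253.27897142 152.85824224]
 [254.22930887 150.1538401 ]] measured knob mid ~(254.7,153), top centre (254.8,151.2)
```

>>> {"op": "step_arm", "data": {"increments": [0.1,0.07,-0.02,0,0.4,0.2,0.07,-0.02,0,0.4,0.3,0.07,-0.02,0,0.4,0.41,0.07,-0.02,0,0.4,0.41,0.07,-0.02,0,0.4]}}

```text
t: 39.05
tcp_pos: [0.5818, 0.3786, 0.0252]
tool_rot: [-0.01, 0.698, -0.012, 0.716]
force: [-0.2, 0.3, 0.2]
finger_gap: 0.596
```

>>> {"op": "step_arm", "data": {"increments": [0,0,0,0,0.6,0,0,0,0,0.8,0,0,0,0,1,0,0,0,0,1,0,0,0,0,1], "grip_force": 40}}

```text
t: 39.67
tcp_pos: [0.5821, 0.3789, 0.0257]
tool_rot: [-0.01, 0.698, -0.012, 0.716]
force: [-0.6, 1.1, 1.8]
finger_gap: 0.276
```

>>> {"op": "step_arm", "data": {"increments": [-0.3,0,0,0,1,-0.9,0,0,0,1,-1.6,0,0,0,1,-2.5,0,0,0,1,-2.8,0,0,0,1]}}

```text
t: 40.3
tcp_pos: [0.5795, 0.3848, 0.1986]
tool_rot: [-0.009, 0.696, -0.011, 0.718]
force: [-0.3, 1.0, -1.1]
finger_gap: 0.279
```

```bash
python3 p.py 0.496 -0.014 0.19 90
```

```text
t 40.30 tcp [0.5795 0.3848 0.1986] psi 89.8 q6 -1.11 gap 0.279 F [-0.3  1.  -1.1]
shift [ 0.283 -6.645 -1.38 ] turn -0.04 xaxis [ 0.032 -0.028 -0.999]
```

>>> {"op": "step_arm", "data": {"increments": [0.03,-0.7,-0.14,0,1,0.07,-1.5,-0.3,0,1,0.1,-2.3,-0.47,0,1,0.14,-3.1,-0.64,0,1,0.16,-3.6,-0.75,0,1]}}

```text
t: 40.92
tcp_pos: [0.5322, 0.1663, 0.1926]
tool_rot: [-0.009, 0.697, -0.012, 0.717]
force: [-0.1, -0.7, -1.5]
finger_gap: 0.275
```

>>> {"op": "step_arm", "data": {"increments": [0.03,-0.7,-0.14,0,1,0.07,-1.5,-0.3,0,1,0.1,-2.3,-0.47,0,1,0.12,-2.9,-0.6,0,1,0.13,-3.1,-0.64,0,1]}}

```text
t: 41.55
tcp_pos: [0.4919, -0.0214, 0.1886]
tool_rot: [-0.008, 0.698, -0.013, 0.716]
force: [-0.5, -0.4, -0.9]
finger_gap: 0.275
```

>>> {"op": "step_arm", "data": {"increments": [0,0,0,0,1,0,0,0,0,1,0,0,0,0,1,0,0,0,0,1,0,0,0,0,1]}}

```text
t: 42.18
tcp_pos: [0.492, -0.0209, 0.1886]
tool_rot: [-0.008, 0.698, -0.012, 0.716]
force: [0.4, -0.2, -1.4]
finger_gap: 0.273
```

```bash
python3 p.py 0.496 -0.014 0.14 90
```

```text
t 42.17 tcp [ 0.492  -0.0209  0.1886] psi 89.6 q6 -1.80 gap 0.273 F [ 0.4 -0.2 -1.4]
shift [0.808 0.138 0.044] turn -0.07 xaxis [ 0.027 -0.029 -0.999]
```

>>> {"op": "step_arm", "data": {"increments": [0.2,0.14,0.04,0,1,0.5,0.14,0.04,0,1,0.8,0.14,0.04,0,1,0.86,0.14,0.04,0,1,0.86,0.14,0.04,0,1]}}

```text
t: 42.8
tcp_pos: [0.4958, -0.0137, 0.1365]
tool_rot: [-0.008, 0.698, -0.012, 0.716]
force: [0.6, -0.5, -1.1]
finger_gap: 0.275
```

```bash
python3 p.py 0.496 -0.014 0.122 90;python3 - <<'E'
from h import *
a=snapshot("scene");b=snapshot("top")
h=cv2.resize(a[175:275,245:345],None,fx=4,fy=4,interpolation=2);g=cv2.resize(b[195:295,270:370],None,fx=4,fy=4,interpolation=2)
cv2.imwrite("pics/s9c.png",np.hstack([h,g]))
E
```

```text
t 42.80 tcp [ 0.4958 -0.0137  0.1365] psi 89.6 q6 -1.78 gap 0.275 F [ 0.6 -0.5 -1.1]
shift [ 0.242  0.002 -0.003] turn -0.07 xaxis [ 0.026 -0.029 -0.999]
```

View pics/s9c.png

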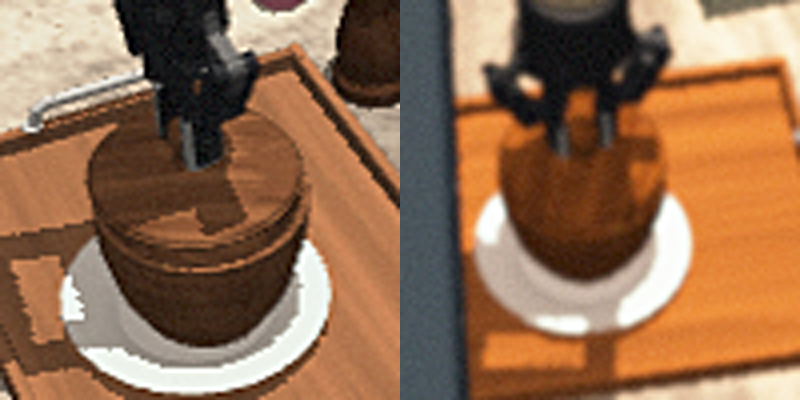

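Lid hovers over the bowl. Lid centre column is 197 and rim centre 202 (4x) in the scene view, so I shift about 2 mm in +x; the top view is aligned.

>>> {"op": "step_arm", "data": {"increments": [0.05,0,0.03,0,1,0.1,0,0.03,0,1,0.15,0,0.03,0,1,0.19,0,0.03,0,1,0.19,0,0.03,0,1]}}

```text
t: 43.52
tcp_pos: [0.4982, -0.0143, 0.1257]
tool_rot: [-0.008, 0.697, -0.012, 0.717]
force: [-0.4, -0.7, -0.9]
finger_gap: 0.274
```

>>> {"op": "step_arm", "data": {"increments": [0.02,0,0,0,1,0.04,0,0,0,1,0.05,0,0,0,1,0.05,0,0,0,1,0.05,0,0,0,1]}}

```text
t: 44.15
tcp_pos: [0.4983, -0.0144, 0.1228]
tool_rot: [-0.008, 0.697, -0.012, 0.717]
force: [1.1, -0.5, 1.1]
finger_gap: 0.272
```

>>> {"op": "step_arm", "data": {"increments": [0.02,0,0,0,1,0.02,0,0,0,1,0.02,0,0,0,0.8,0.02,0,0,0,0.6,0.02,0,0,0,0.5]}}

```text
t: 44.78
tcp_pos: [0.4984, -0.0144, 0.1215]
tool_rot: [-0.008, 0.697, -0.012, 0.717]
force: [0.0, 0.0, 1.1]
finger_gap: 0.501
```

>>> {"op": "step_arm", "data": {"increments": [-0.2,0,0,0,0.5,-0.6,0,0,0,0.5,-1.2,0,0,0,0.5,-1.7,0,0,0,0.5,-1.7,0,0,0,0.5]}}

```text
t: 45.4
tcp_pos: [0.4974, -0.0118, 0.2262]
tool_rot: [-0.009, 0.695, -0.013, 0.719]
force: [-0.8, 0.2, -0.9]
finger_gap: 0.496
```

```bash
python3 p.py 0.695 -0.035 0.2 90
```

```text
t 45.40 tcp [ 0.4974 -0.0118  0.2262] psi 89.6 q6 -1.79 gap 0.496 F [-0.8  0.2 -0.9]
shift [ 0.559 -0.353  3.279] turn -0.07 xaxis [ 0.034 -0.03  -0.999]
```

Lid released. Next the shaker, opening wider first.

>>> {"op": "step_arm", "data": {"increments": [0.1,-0.07,0.6,0,0.15,0.2,-0.15,1.3,0,0.15,0.3,-0.22,2.1,0,0.15,0.4,-0.3,2.8,0,0.15,0.56,-0.35,3.28,0,0.15]}}

```text
t: 46.02
tcp_pos: [0.6964, -0.0351, 0.1984]
tool_rot: [-0.009, 0.695, -0.013, 0.719]
force: [-0.3, 0.4, -1.4]
finger_gap: 0.847
```

>>> {"op": "step_arm", "data": {"increments": [0,0,0,0,0.15,0,0,0,0,0.15,0,0,0,0,0.15,0,0,0,0,0.15,0,0,0,0,0.15]}}

```text
t: 46.65
tcp_pos: [0.6962, -0.035, 0.199]
tool_rot: [-0.009, 0.695, -0.013, 0.719]
force: [0.5, -0.4, -0.6]
finger_gap: 0.845
```

```bash
cat > lid.py <<'E'
from fit import *
a=snapshot("scene");b=snapshot("top");cv2.imwrite("pics/s10.png",a);cv2.imwrite("pics/t10.png",b)
E
python3 lid.py; python3 p.py 0.695 -0.035 0.04 90
```

```text
t 46.75 tcp [ 0.6963 -0.0351  0.1989] psi 89.6 q6 -1.76 gap 0.850 F [-0.   0.6 -0.6]
shift [ 2.644  0.081 -0.111] turn -0.07 xaxis [ 0.033 -0.03  -0.999]
```

>>> {"op": "step_arm", "data": {"increments": [0.5,0.08,-0.1,0,0.15,1.1,0.08,-0.11,0,0.15,1.7,0.08,-0.11,0,0.15,2.3,0.08,-0.11,0,0.15,2.62,0.08,-0.11,0,0.15]}}

```text
t: 47.38
tcp_pos: [0.6939, -0.0349, 0.0393]
tool_rot: [-0.008, 0.696, -0.013, 0.718]
force: [-1.0, 0.4, -0.1]
finger_gap: 0.85
```

>>> {"op": "step_arm", "data": {"increments": [0.03,0,0,0,0.3,0.03,0,0,0,0.45,0.03,0,0,0,0.55,0.03,0,0,0,0.7,0.03,0,0,0,0.8], "grip_force": 30}}

```text
t: 48.0
tcp_pos: [0.6952, -0.0348, 0.0395]
tool_rot: [-0.008, 0.695, -0.013, 0.719]
force: [-0.8, 1.0, 6.7]
finger_gap: 0.435
```

>>> {"op": "step_arm", "data": {"increments": [0,0,0,0,0.9,0,0,0,0,0.9,-0.1,0,0,0,0.9,-0.2,0,0,0,0.9,-0.3,0,0,0,0.9]}}

```text
t: 48.62
tcp_pos: [0.6945, -0.0343, 0.0579]
tool_rot: [-0.008, 0.695, -0.013, 0.719]
force: [-0.3, -0.3, 0.2]
finger_gap: 0.434
```

```bash
python3 p.py 0.606 -0.0245 0.2 90
```

```text
t 48.62 tcp [ 0.6945 -0.0343  0.0579] psi 89.6 q6 -1.75 gap 0.434 F [-0.3 -0.3  0.2]
shift [-2.421  0.083 -1.395] turn -0.07 xaxis [ 0.034 -0.03  -0.999]
```

>>> {"op": "step_arm", "data": {"increments": [-0.5,0,0,0,0.9,-1.1,0,0,0,0.9,-1.7,0,-0.1,0,0.9,-2.0,0,-0.3,0,0.9,-2.0,0,-0.6,0,0.9]}}

```text
t: 49.25
tcp_pos: [0.6547, -0.0306, 0.1784]
tool_rot: [-0.009, 0.694, -0.013, 0.72]
force: [0.3, 0.4, -1.2]
finger_gap: 0.433
```

```bash
python3 p.py 0.606 -0.024 0.16 90;python3 - <<'E'
from h import *
a=snapshot("scene");cv2.imwrite("pics/s11.png",a)
# is the old shaker spot empty and the shaker in the jaws?
o=cv2.imread("pics/scene0.png");p=px("scene",[[.695,-.035,.03]])[0].astype(int);q=px("scene",[sense()["tcp_pos"]-[0,0,.0395-.03]])[0].astype(int)
for im in(o,a):print(im[p[1]-3:p[1]+4,p[0]-3:p[0]+4].mean((0,1)).round(),im[q[1]-3:q[1]+4,q[0]-3:q[0]+4].mean((0,1)).round())
E
```

```text
t 49.25 tcp [ 0.6547 -0.0306  0.1784] psi 89.6 q6 -1.76 gap 0.433 F [ 0.3  0.4 -1.2]
shift [ 0.274  0.115 -0.824] turn -0.07 xaxis [ 0.037 -0.031 -0.999]
[75. 83. 89.] [165. 187. 207.]
[164. 186. 207.] [71. 77. 84.]
```

>>> {"op": "step_arm", "data": {"increments": [0,0.04,-0.3,0,0.9,0,0.08,-0.6,0,0.9,0.1,0.11,-0.82,0,0.9,0.2,0.115,-0.82,0,0.9,0.27,0.115,-0.82,0,0.9]}}

```text
t: 49.92
tcp_pos: [0.6022, -0.0234, 0.1583]
tool_rot: [-0.008, 0.697, -0.013, 0.717]
force: [-0.7, 0.2, -0.9]
finger_gap: 0.432
```

>>> {"op": "step_arm", "data": {"increments": [0,0,0,0,0.9,0,0,0,0,0.9,0,0,0,0,0.9,0,0,0,0,0.9,0,0,0,0,0.9]}}

```text
t: 50.55
tcp_pos: [0.6023, -0.0234, 0.1585]
tool_rot: [-0.008, 0.696, -0.013, 0.717]
force: [0.4, -0.1, -1.3]
finger_gap: 0.434
```

```bash
python3 p.py 0.606 -0.024 0.05 90
```

```text
t 50.55 tcp [ 0.6023 -0.0234  0.1585] psi 89.6 q6 -1.76 gap 0.434 F [ 0.4 -0.1 -1.3]
shift [1.808 0.044 0.008] turn -0.07 xaxis [ 0.03  -0.03  -0.999]
```

>>> {"op": "step_arm", "data": {"increments": [0.4,0.04,0.01,0,0.9,0.8,0.04,0.01,0,0.9,1.2,0.04,0.01,0,0.9,1.6,0.04,0.01,0,0.9,1.72,0.04,0.01,0,0.9]}}

```text
t: 51.18
tcp_pos: [0.605, -0.024, 0.0539]
tool_rot: [-0.008, 0.697, -0.012, 0.716]
force: [0.2, -0.2, -0.3]
finger_gap: 0.435
```

>>> {"op": "step_arm", "data": {"increments": [0.03,0,0,0,0.9,0.06,0,0,0,0.9,0.09,0,0,0,0.9,0.11,0,0,0,0.9,0.11,0,0,0,0.9]}}

```text
t: 51.8
tcp_pos: [0.6055, -0.0242, 0.0478]
tool_rot: [-0.008, 0.697, -0.012, 0.717]
force: [-0.6, 0.4, 0.8]
finger_gap: 0.438
```

>>> {"op": "step_arm", "data": {"increments": [0.005,0,0,0,0.6,0.005,0,0,0,0.5,0.005,0,0,0,0.4,0.005,0,0,0,0.3,0.005,0,0,0,0.3]}}

```text
t: 52.42
tcp_pos: [0.6055, -0.0242, 0.0474]
tool_rot: [-0.008, 0.697, -0.012, 0.717]
force: [0.1, 0.6, -0.4]
finger_gap: 0.7
```

>>> {"op": "step_arm", "data": {"increments": [-0.2,0,0,0,0.3,-0.7,0,0,0,0.3,-1.4,0,0,0,0.3,-2.2,0,0,0,0.3,-2.6,0,0,0,0.3]}}

```text
t: 53.05
tcp_pos: [0.6024, -0.0198, 0.2072]
tool_rot: [-0.009, 0.695, -0.013, 0.719]
force: [-0.1, -0.9, -0.5]
finger_gap: 0.701
```

```bash
python3 p.py 0.454 -0.4295 0.18 86.5
```

```text
t 53.05 tcp [ 0.6024 -0.0198  0.2072] psi 89.6 q6 -1.76 gap 0.701 F [-0.1 -0.9 -0.5]
shift [ 0.58  -6.827 -2.452] turn 0.63 xaxis [ 0.033 -0.03  -0.999]
```

>>> {"op": "step_arm", "data": {"increments": [0,-0.8,-0.28,0,0.6,0,-1.6,-0.58,0,0.6,0,-2.4,-0.88,0.3,0.6,0,-3.2,-1.15,0.6,0.6,0,-3.7,-1.3,0.63,0.6]}}

```text
t: 53.68
tcp_pos: [0.5223, -0.2435, 0.2124]
tool_rot: [0.011, 0.694, -0.033, 0.719]
force: [0.2, -0.4, 0.2]
finger_gap: 0.401
```

>>> {"op": "step_arm", "data": {"increments": [0.2,-0.8,-0.28,0,0.6,0.3,-1.6,-0.58,0,0.6,0.4,-2.4,-0.88,0,0.6,0.6,-3.0,-1.1,0,0.6,0.6,-3.1,-1.13,0,0.6]}}

```text
t: 54.3
tcp_pos: [0.4426, -0.4281, 0.1794]
tool_rot: [0.013, 0.694, -0.034, 0.719]
force: [0.1, 0.2, -0.8]
finger_gap: 0.4
```

>>> {"op": "step_arm", "data": {"increments": [0,0,0,0,0.6,0,0,0,0,0.6,0,0,0,0,0.6,0,0,0,0,0.6,0,0,0,0,0.6]}}

```text
t: 54.92
tcp_pos: [0.4429, -0.4277, 0.1795]
tool_rot: [0.012, 0.694, -0.034, 0.719]
force: [-0.3, -0.1, -0.1]
finger_gap: 0.399
```

```bash
python3 p.py 0.4544 -0.4294 0.03 86.5;  python3 lid.py
```

```text
t 54.92 tcp [ 0.4429 -0.4277  0.1795] psi 86.2 q6 -2.46 gap 0.399 F [-0.3 -0.1 -0.1]
shift [2.497 0.057 0.104] turn -0.06 xaxis [ 0.034 -0.032 -0.999]
```

>>> {"op": "step_arm", "data": {"increments": [0.5,0.05,0.1,0,0.6,1.1,0.05,0.1,0,0.6,1.7,0.05,0.1,0,0.6,2.3,0.05,0.1,0,0.6,2.6,0.05,0.1,0,0.6]}}

```text
t: 55.65
tcp_pos: [0.4535, -0.4295, 0.0217]
tool_rot: [0.013, 0.695, -0.033, 0.718]
force: [1.0, 0.4, 1.0]
finger_gap: 0.403
```

```bash
python3 p.py 0.4544 -0.4294 0.0025 86.5
```

```text
t 55.65 tcp [ 0.4535 -0.4295  0.0217] psi 86.2 q6 -2.46 gap 0.403 F [1.  0.4 1. ]
shift [0.32  0.011 0.003] turn -0.06 xaxis [ 0.032 -0.029 -0.999]
```

>>> {"op": "step_arm", "data": {"increments": [0.1,0.01,0,0,0.6,0.2,0.01,0,0,0.6,0.28,0.01,0,0,0.6,0.31,0.01,0,0,0.6,0.31,0.01,0,0,0.6]}}

```text
t: 56.28
tcp_pos: [0.4543, -0.4296, 0.0035]
tool_rot: [0.013, 0.695, -0.034, 0.718]
force: [-1.1, 0.0, -0.3]
finger_gap: 0.399
```

>>> {"op": "step_arm", "data": {"increments": [0,0,0,0,0.8,0,0,0,0,1,0,0,0,0,1,0,0,0,0,1,0,0,0,0,1], "grip_force": 50}}

```text
t: 56.9
tcp_pos: [0.4545, -0.4298, 0.004]
tool_rot: [0.013, 0.695, -0.034, 0.718]
force: [-1.1, 0.7, 6.2]
finger_gap: 0.116
```

>>> {"op": "step_arm", "data": {"increments": [-0.1,0,0,0,1,-0.5,0,0,0,1,-1.2,0,0,0,1,-2.0,0,0,0,1,-2.8,0,0,0,1]}}

```text
t: 57.52
tcp_pos: [0.4486, -0.4243, 0.1728]
tool_rot: [0.013, 0.695, -0.033, 0.718]
force: [-0.1, -1.7, -0.5]
finger_gap: 0.118
```

```bash
python3 p.py 0.4721 0.1207 0.21 84;  python3 lid.py
python3 - <<'E'
import cv2,numpy as np
o=cv2.imread("pics/scene0.png");a=cv2.imread("pics/s10.png")
for p in((395,403),(435,380),(372,374),(405,350)): print(p,o[p[1]-2:p[1]+3,p[0]-2:p[0]+3].mean((0,1)).round(),a[p[1]-2:p[1]+3,p[0]-2:p[0]+3].mean((0,1)).round())
E
```

```text
t 57.52 tcp [ 0.4486 -0.4243  0.1728] psi 86.2 q6 -2.45 gap 0.118 F [-0.1 -1.7 -0.5]
shift [-0.874  9.068 -0.185] turn 0.44 xaxis [ 0.032 -0.029 -0.999]
(395, 403) [180. 196. 203.] [178. 203. 222.]
(435, 380) [193. 212. 221.] [182. 208. 226.]
(372, 374) [161. 182. 200.] [110. 124. 135.]
(405, 350) [184. 201. 211.] [27. 26. 25.]
```

>>> {"op": "step_arm", "data": {"increments": [-0.4,0.5,0,0.1,1,-0.8,1.2,-0.02,0.3,1,-1.0,2.0,-0.04,0.44,1,-1.0,2.8,-0.06,0.44,1,-1.0,3.3,-0.06,0.44,1]}}

```text
t: 58.25
tcp_pos: [0.4573, -0.2246, 0.2291]
tool_rot: [0.024, 0.692, -0.049, 0.72]
force: [1.2, 0.4, -0.9]
finger_gap: 0.121
```

>>> {"op": "step_arm", "data": {"increments": [0,0.7,0,0,1,0,1.5,-0.02,0,1,0,2.3,-0.04,0,1,0,3.1,-0.06,0,1,0,3.6,-0.06,0,1]}}

```text
t: 58.88
tcp_pos: [0.4748, -0.0072, 0.2206]
tool_rot: [0.024, 0.693, -0.048, 0.719]
force: [-0.0, -1.0, -0.2]
finger_gap: 0.117
```

```bash
python3 p.py 0.4722 0.1207 0.2 84
```

```text
t 58.88 tcp [ 0.4748 -0.0072  0.2206] psi 84.1 q6 -1.68 gap 0.117 F [-0.  -1.  -0.2]
shift [ 0.264  2.126 -0.272] turn 0.03 xaxis [ 0.035 -0.037 -0.999]
```

>>> {"op": "step_arm", "data": {"increments": [0,0.6,-0.08,0,1,0,1.2,-0.15,0,1,0.1,1.8,-0.22,0,1,0.2,2.1,-0.27,0,1,0.26,2.13,-0.27,0,1]}}

```text
t: 59.5
tcp_pos: [0.4712, 0.1219, 0.199]
tool_rot: [0.023, 0.694, -0.048, 0.718]
force: [0.2, -0.3, -0.6]
finger_gap: 0.117
```

>>> {"op": "step_arm", "data": {"increments": [0,0,0,0,1,0,0,0,0,1,0,0,0,0,1,0,0,0,0,1,0,0,0,0,1]}}

```text
t: 60.12
tcp_pos: [0.4713, 0.1216, 0.1991]
tool_rot: [0.023, 0.694, -0.048, 0.718]
force: [0.7, -0.3, 0.3]
finger_gap: 0.116
```

```bash
python3 p.py 0.4722 0.1207 0.014 84
python3 - <<'E'
from h import *
a=snapshot("scene");b=snapshot("top");cv2.imwrite("pics/s12.png",a);cv2.imwrite("pics/t12.png",b)
# fork pixels: bright low-saturation blob differing from the first picture, above the tray
o=cv2.imread("pics/scene0.png");h=cv2.cvtColor(a,40);R=px("scene",[[.52,.11,.2]])[0];print("expected fork mid",R, "expected tip",px("scene",[[.622,.105,.195]])[0])
d=(cv2.absdiff(a,o).max(2)>25)&(h[...,1]<60)&(h[...,2]>110);n,l,s,c=cv2.connectedComponentsWithStats(d.astype(np.uint8))
for i in range(1,n):
    if s[i,4]>25:print(s[i],c[i].round())
E
```

```text
t 60.12 tcp [0.4713 0.1216 0.1991] psi 84.2 q6 -1.40 gap 0.116 F [ 0.7 -0.3  0.3]
shift [ 3.083  0.088 -0.095] turn 0.05 xaxis [ 0.033 -0.037 -0.999]
expected fork mid [274.11057356 156.67979096] expected tip [313.54029545 146.26890712]
[ 73  39  33  60 614] [90. 69.]
[251 127   7  11  37] [254. 132.]
[234 143  81  31 805] [263. 159.]
[ 178  144   48   51 1917] [202. 169.]
[359 200  20  34 465] [369. 218.]
[203 202  46  18 193] [228. 210.]
[331 208  15  11 116] [338. 214.]
[ 48 214  44  24 586] [ 67. 224.]
[197 219   8   9  36] [201. 223.]
[196 229  35  22 408] [212. 239.]
[268 241  53  26 430] [291. 257.]
[  0 248  20   8  30] [  9. 251.]
[ 68 256   7  19  34] [ 72. 265.]
[127 267  10  10  56] [131. 271.]
[111 312  18  34 212] [121. 327.]
[  0 317  25  44 754] [  9. 341.]
[364 366  92  54 657] [407. 394.]
```

>>> {"op": "step_arm", "data": {"increments": [0.6,0.05,-0.05,0,1,1.2,0.09,-0.09,0,1,1.8,0.09,-0.09,0,1,2.4,0.09,-0.09,0,1,2.8,0.09,-0.09,0,1]}}

```text
t: 60.85
tcp_pos: [0.4717, 0.1215, 0.0294]
tool_rot: [0.023, 0.694, -0.048, 0.718]
force: [-0.1, 0.4, -0.6]
finger_gap: 0.116
```

```bash
python3 p.py 0.4722 0.1207 0.012 84
```

```text
t 60.85 tcp [0.4717 0.1215 0.0294] psi 84.3 q6 -1.35 gap 0.116 F [-0.1  0.4 -0.6]
shift [ 0.291 -0.002 -0.001] turn 0.05 xaxis [ 0.031 -0.037 -0.999]
```

>>> {"op": "step_arm", "data": {"increments": [0.1,0,0,0,1,0.2,0,0,0,1,0.27,0,0,0,1,0.29,0,0,0,1,0.29,0,0,0,1]}}

```text
t: 61.48
tcp_pos: [0.4726, 0.1209, 0.0125]
tool_rot: [0.023, 0.694, -0.048, 0.718]
force: [0.2, 0.1, -1.0]
finger_gap: 0.119
```

>>> {"op": "step_arm", "data": {"increments": [0,0,0,0,0.9,0,0,0,0,0.8,0,0,0,0,0.7,0,0,0,0,0.6,0,0,0,0,0.6]}}

```text
t: 62.1
tcp_pos: [0.4726, 0.1209, 0.0125]
tool_rot: [0.023, 0.694, -0.048, 0.718]
force: [-0.4, -0.9, -0.1]
finger_gap: 0.399
```

>>> {"op": "step_arm", "data": {"increments": [-0.2,0,0,0,0.6,-0.7,0,0,0,0.6,-1.4,0,0,0,0.6,-2.2,0,0,0,0.6,-3.0,0,0,0,0.6]}}

```text
t: 62.72
tcp_pos: [0.4662, 0.1276, 0.1944]
tool_rot: [0.023, 0.694, -0.047, 0.718]
force: [0.8, 0.1, 0.6]
finger_gap: 0.401
```

```bash
python3 p.py 0.462 -0.3572 0.18 88.2
```

```text
t 62.73 tcp [0.4662 0.1276 0.1944] psi 84.3 q6 -1.38 gap 0.401 F [0.8 0.1 0.6]
shift [ 0.533 -8.034  0.718] turn -0.79 xaxis [ 0.033 -0.036 -0.999]
```

>>> {"op": "step_arm", "data": {"increments": [-0.2,-0.7,0.06,-0.2,0.6,-0.2,-1.5,0.13,-0.4,0.6,-0.2,-2.3,0.2,-0.6,0.6,-0.2,-3.1,0.28,-0.79,0.6,-0.2,-3.9,0.35,-0.79,0.6]}}

```text
t: 63.35
tcp_pos: [0.4629, -0.1081, 0.2158]
tool_rot: [-0.002, 0.695, -0.023, 0.719]
force: [0.2, 0.2, -0.8]
finger_gap: 0.399
```

>>> {"op": "step_arm", "data": {"increments": [0,-0.7,0.03,0,0.6,0.1,-1.5,0.06,0,0.6,0.3,-2.3,0.1,0,0.6,0.5,-3.1,0.14,0,0.6,0.6,-3.6,0.16,0,0.6]}}

```text
t: 63.98
tcp_pos: [0.4666, -0.3275, 0.1881]
tool_rot: [-0.002, 0.695, -0.024, 0.719]
force: [-0.5, 0.0, 0.8]
finger_gap: 0.398
```

>>> {"op": "step_arm", "data": {"increments": [0,-0.2,0,0,0.6,0,-0.4,0,0,0.6,0,-0.4,0,0,0.6,0,-0.4,0,0,0.6,0,-0.4,0,0,0.6]}}

```text
t: 64.6
tcp_pos: [0.466, -0.3504, 0.1891]
tool_rot: [-0.002, 0.695, -0.024, 0.719]
force: [0.0, -0.6, -0.2]
finger_gap: 0.399
```

```bash
python3 p.py 0.462 -0.3572 0.03 88.2
```

```text
t 64.60 tcp [ 0.466  -0.3504  0.1891] psi 88.2 q6 -2.38 gap 0.399 F [ 0.  -0.6 -0.2]
shift [ 2.65  -0.02  -0.155] turn 0.00 xaxis [ 0.034 -0.037 -0.999]
```

>>> {"op": "step_arm", "data": {"increments": [0.6,-0.02,-0.1,0,0.6,1.2,-0.02,-0.15,0,0.6,1.8,-0.02,-0.155,0,0.6,2.4,-0.02,-0.155,0,0.6,2.75,-0.02,-0.155,0,0.6]}}

```text
t: 65.22
tcp_pos: [0.4618, -0.3563, 0.0223]
tool_rot: [-0.001, 0.695, -0.023, 0.718]
force: [-0.4, -0.6, 0.2]
finger_gap: 0.402
```

```bash
python3 p.py 0.462 -0.3572 0.004 88.2
```

```text
t 65.22 tcp [ 0.4618 -0.3563  0.0223] psi 88.2 q6 -2.39 gap 0.402 F [-0.4 -0.6  0.2]
shift [ 0.305 -0.005 -0.006] turn 0.01 xaxis [ 0.032 -0.035 -0.999]
```

>>> {"op": "step_arm", "data": {"increments": [0.1,0,0,0,0.6,0.2,0,0,0,0.6,0.28,0,0,0,0.6,0.3,0,0,0,0.6,0.3,0,0,0,0.6]}}

```text
t: 65.85
tcp_pos: [0.4626, -0.3571, 0.0047]
tool_rot: [-0.002, 0.695, -0.023, 0.719]
force: [0.0, -0.6, -0.8]
finger_gap: 0.399
```

>>> {"op": "step_arm", "data": {"increments": [0,0,0,0,0.8,0,0,0,0,1,0,0,0,0,1,0,0,0,0,1,0,0,0,0,1]}}

```text
t: 66.47
tcp_pos: [0.4627, -0.3574, 0.0053]
tool_rot: [-0.002, 0.695, -0.023, 0.719]
force: [0.1, 0.7, 4.8]
finger_gap: 0.115
```

>>> {"op": "step_arm", "data": {"increments": [-0.1,0,0,0,1,-0.5,0,0,0,1,-1.2,0,0,0,1,-2.0,0,0,0,1,-2.8,0,0,0,1]}}

```text
t: 67.1
tcp_pos: [0.4567, -0.3508, 0.1742]
tool_rot: [-0.002, 0.695, -0.023, 0.718]
force: [-0.2, -0.6, -0.6]
finger_gap: 0.119
```

```bash
python3 p.py 0.447 -0.1381 0.15 84
```

```text
t 67.10 tcp [ 0.4567 -0.3508  0.1742] psi 88.2 q6 -2.39 gap 0.119 F [-0.2 -0.6 -0.6]
shift [ 0.273  3.55  -0.279] turn 0.85 xaxis [ 0.032 -0.035 -0.999]
```

>>> {"op": "step_arm", "data": {"increments": [0,0.5,-0.04,0.2,1,0,1.2,-0.1,0.4,1,0,2.0,-0.16,0.6,1,0,2.8,-0.22,0.85,1,0,3.5,-0.28,0.85,1]}}

```text
t: 67.72
tcp_pos: [0.4456, -0.1387, 0.1664]
tool_rot: [0.025, 0.694, -0.048, 0.718]
force: [0.7, 0.5, -1.1]
finger_gap: 0.115
```

>>> {"op": "step_arm", "data": {"increments": [0,0,0,0,1,0,0,0,0,1,0,0,0,0,1,0,0,0,0,1,0,0,0,0,1]}}

```text
t: 68.35
tcp_pos: [0.4457, -0.1394, 0.1664]
tool_rot: [0.026, 0.694, -0.049, 0.718]
force: [0.1, -0.1, -1.0]
finger_gap: 0.117
```

```bash
python3 p.py 0.447 -0.1381 0.03 84
```

```text
t 68.35 tcp [ 0.4457 -0.1394  0.1664] psi 83.9 q6 -1.99 gap 0.117 F [ 0.1 -0.1 -1. ]
shift [ 2.27   0.095 -0.06 ] turn -0.01 xaxis [ 0.032 -0.035 -0.999]
```

>>> {"op": "step_arm", "data": {"increments": [0.6,0.05,-0.03,0,1,1.2,0.09,-0.06,0,1,1.8,0.09,-0.06,0,1,2.2,0.1,-0.06,0,1,2.35,0.1,-0.06,0,1]}}

```text
t: 68.97
tcp_pos: [0.4468, -0.138, 0.0239]
tool_rot: [0.026, 0.695, -0.049, 0.717]
force: [0.1, 0.4, -0.1]
finger_gap: 0.118
```

```bash
python3 p.py 0.447 -0.1381 0.0132 84
```

```text
t 68.97 tcp [ 0.4468 -0.138   0.0239] psi 83.9 q6 -1.96 gap 0.118 F [ 0.1  0.4 -0.1]
shift [ 0.178  0.004 -0.002] turn -0.02 xaxis [ 0.03  -0.034 -0.999]
```

Lower, release, rise, and withdraw to the robot's right, clear of the view.

>>> {"op": "step_arm", "data": {"increments": [0.06,0,0,0,1,0.12,0,0,0,1,0.17,0,0,0,1,0.18,0,0,0,1,0.18,0,0,0,1]}}

```text
t: 69.6
tcp_pos: [0.4474, -0.1385, 0.0134]
tool_rot: [0.026, 0.694, -0.049, 0.717]
force: [0.9, 0.0, 0.3]
finger_gap: 0.117
```

>>> {"op": "step_arm", "data": {"increments": [0,0,0,0,0.9,0,0,0,0,0.8,0,0,0,0,0.7,0,0,0,0,0.6,0,0,0,0,0.6]}}

```text
t: 70.22
tcp_pos: [0.4474, -0.1385, 0.0134]
tool_rot: [0.026, 0.694, -0.049, 0.717]
force: [-0.9, -0.1, 0.4]
finger_gap: 0.404
```

>>> {"op": "step_arm", "data": {"increments": [-0.2,0,0,0,0.6,-0.7,0,0,0,0.6,-1.4,0,0,0,0.6,-2.2,0,0,0,0.6,-3.2,0,0,0,0.6]}}

```text
t: 70.85
tcp_pos: [0.4405, -0.1314, 0.2068]
tool_rot: [0.026, 0.695, -0.049, 0.717]
force: [1.3, -0.8, 0.1]
finger_gap: 0.401
```

>>> {"op": "step_arm", "data": {"increments": [-0.5,-0.8,0,0,0.6,-1,-1.6,0,0,0.6,-1,-2.4,0,0,0.6,-1,-3.2,0,0,0.6,-1,-4.0,0,0,0.6]}}

```text
t: 71.47
tcp_pos: [0.4126, -0.3688, 0.275]
tool_rot: [0.026, 0.695, -0.049, 0.717]
force: [1.2, 0.4, 0.6]
finger_gap: 0.399
```

```bash
python3 lid.py
python3 - <<'E'
from h import *
a=cv2.imread("pics/s10.png");b=cv2.imread("pics/t10.png")
h=cv2.resize(a[165:330,205:395],(480,417),interpolation=2);g=cv2.resize(b[185:305,240:392],(320,253),interpolation=2)
z=np.zeros((417,320,3),np.uint8);z[:253]=g;z[265:415,:]=cv2.resize(a[195:258,250:384],(320,150),interpolation=2)
cv2.imwrite("pics/final.png",np.hstack([h,z]))
E
```

```text
(no output)
```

View pics/final.png

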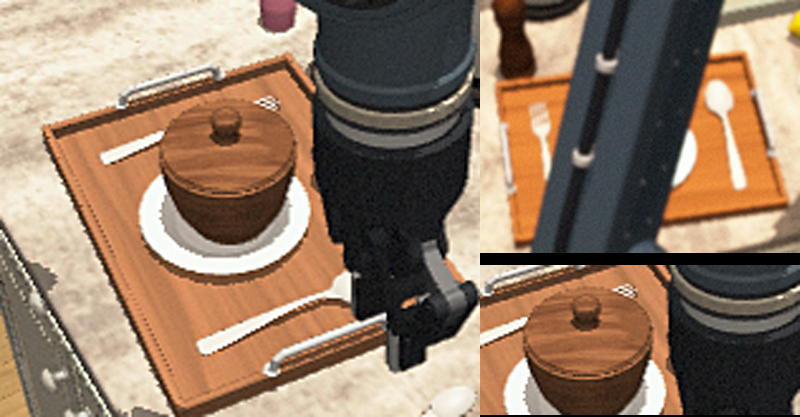

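Lid is seated, with fork left and spoon right. The arm hides the shaker, so I'll drive it back to the left and measure the rest numerically (no pictures left to view).

>>> {"op": "step_arm", "data": {"increments": [0,0.8,0.05,0,0.6,0,1.7,0.1,0,0.6,0,2.6,0.2,0,0.6,0,3.5,0.3,0,0.6,0,4.3,0.4,0,0.6]}}

```text
t: 72.2
tcp_pos: [0.4643, -0.1163, 0.2675]
tool_rot: [0.026, 0.694, -0.051, 0.717]
force: [0.1, -1.2, 0.2]
finger_gap: 0.397
```

>>> {"op": "step_arm", "data": {"increments": [0,0.9,0,0,0.6,0,1.8,0,0,0.6,0,2.7,0,0,0.6,0,3.6,0,0,0.6,0,4.4,0,0,0.6]}}

```text
t: 72.82
tcp_pos: [0.492, 0.1484, 0.2591]
tool_rot: [0.026, 0.694, -0.051, 0.717]
force: [0.6, 0.6, -0.3]
finger_gap: 0.396
```

>>> {"op": "step_arm", "data": {"increments": [0,0.9,-0.3,0,0.6,0,1.8,-0.7,0,0.6,0,2.7,-1.2,0,0.6,0,3.6,-1.7,0,0.6,0,4.4,-2.2,0,0.6]}}

```text
t: 73.45
tcp_pos: [0.3873, 0.4266, 0.2463]
tool_rot: [0.025, 0.694, -0.05, 0.717]
force: [0.9, 0.6, -0.3]
finger_gap: 0.401
```

>>> {"op": "step_arm", "data": {"increments": [0,0.9,-0.3,0,0.6,0,1.7,-0.8,0,0.6,0,2.2,-1.0,0,0.6,0,2.2,-1.0,0,0.6,0,2.2,-1.0,0,0.6]}}

```text
t: 74.08
tcp_pos: [0.3411, 0.5632, 0.2399]
tool_rot: [0.025, 0.695, -0.051, 0.717]
force: [0.1, 0.5, 0.6]
finger_gap: 0.404
```

```bash
python3 lid.py
cat > fin.py <<'E'
from fit import *
np.set_printoptions(precision=4,suppress=True)
C=np.array([.5103,-.014]);a=np.radians(-6);M=np.array([[np.cos(a),np.sin(a)],[-np.sin(a),np.cos(a)]])
tf=lambda w:(M@(np.asarray(w)[:2]-C)*1000).round(1)
rows=[]
for cam,n in(("scene","s"),("top","t")):
    im=cv2.imread(f"pics/{n}10.png");h=cv2.cvtColor(im,40)
    H=lambda x,y,z:px(cam,[[*(C+M.T@np.array([x,y])),z]])[0]
    # tray floor mask, shrunk inside the rim
    def reg(x0,x1,y0,y1,z=.012):
        m=np.zeros(h.shape[:2],np.uint8);cv2.fillConvexPoly(m,np.int32([H(x0,y0,z),H(x1,y0,z),H(x1,y1,z),H(x0,y1,z)]),1);return m>0
    white=(h[...,1]<85)&(h[...,2]>115)
    for nm,y0,y1 in(("fork",.092,.165),("spoon",-.165,-.085)):
        m=white&reg(-.115,.115,y0,y1);k,l,s,_=cv2.connectedComponentsWithStats(m.astype(np.uint8))
        i=1+s[1:,4].argmax();v,u=np.where(l==i);P=np.array([tf(w) for w in wd(cam,np.c_[u,v],.013)])
        hd=P[P[:,0]<-20];f=np.polyfit(hd[:,0],hd[:,1],1)
        print(cam,nm,"px",len(u),"x %.0f..%.0f mid %.1f"%(P[:,0].min(),P[:,0].max(),(P[:,0].min()+P[:,0].max())/2),"y at 0: %.1f"%np.polyval(f,0),"slope deg %.1f"%np.degrees(np.arctan(f[0])))
    m=white|((h[...,1]<85)&(h[...,2]>40));sd=H(.0965,0,.07).astype(int)
    g=(m&(np.hypot(*(np.indices(m.shape)[::-1]-sd[:,None,None]))<26));k,l,s,c=cv2.connectedComponentsWithStats(g.astype(np.uint8));i=1+s[1:,4].argmax()
    print(cam,"shaker blob",s[i],c[i].round(1),"pred base/mid/top",H(.0965,0,.008).round(1),H(.0965,0,.045).round(1),H(.0965,0,.098).round(1))
    print(cam,"pred knob",H(-.018,0,.141).round(1))
    sd=H(-.09,0,.022).astype(int)
    pm=biggest(white,H(-.09,0.,.0225).astype(int))
    print(cam,"plate px",pm.sum(),"ext",np.where(pm)[1].min(),np.where(pm)[1].max(),np.where(pm)[0].max(),"start model",px(cam,ring(.4930,-.0112,.08,.023)).min(0).round(1),px(cam,ring(.4930,-.0112,.08,.023)).max(0).round(1))
E
python3 fin.py; python3 tr.py | grep foot
```

```text
scene fork px 114 x -97..-27 mid -61.8 y at 0: 138.7 slope deg 7.6
scene spoon px 541 x -98..95 mid -1.7 y at 0: -122.7 slope deg 5.9
scene shaker blob [330 196  32  46 964] [344.8 218.2] pred base/mid/top [335.9 237.7] [336.3 226.7] [336.8 210.1]
scene pred knob [290.6 210.3]
scene plate px 1206 ext 260 327 273 start model [259.1 224.5] [326.7 273.2]
top fork px 243 x -99..79 mid -9.9 y at 0: 131.2 slope deg 0.4
top spoon px 320 x -101..96 mid -2.6 y at 0: -131.9 slope deg -2.0
top shaker blob [ 283  191   51   31 1061] [306.6 205.3] pred base/mid/top [309.3 229.3] [309.1 221.7] [308.8 210.3]
top pred knob [314.8 230.5]
top plate px 983 ext 288 342 278 start model [288.  234.5] [341.9 277.7]
s foot [-2.25 -3.  ] 0.93
t foot [-4.25  1.  ] 0.97
```

```bash
cat >> fin.py <<'E'
print("----")
for nm,p in(("spoon",[[363.5,273.4],[352.1,223]]),("fork tines/neck",[[268.5,233.9],[270.9,270.5]])):
    w=np.array([tf(q) for q in wd("top",p,.013)]);d=w[1]-w[0];print(nm,w.ravel(),"deg %.1f"%np.degrees(np.arctan(d[1]/d[0])))
for cam,n,rows in(("scene","s",range(204,246,3)),("top","t",range(206,236,2))):
    h=cv2.cvtColor(cv2.imread(f"pics/{n}10.png"),40);m=h[...,1]<85
    H=lambda x,y,z:px(cam,[[*(C+M.T@np.array([x,y])),z]])[0]
    x0=int(H(.0965,0,.045)[0]);print(cam)
    for r in rows:
        c=np.where(m[r,x0-20:x0+21])[0]+x0-20;print(r,(c.min(),c.max(),len(c)) if len(c) else "-",end="; ")
    print()
    th=np.linspace(0,6.28,90);
    for z,r in((.008,.018),(.038,.022),(.090,.017)):
        q=px(cam,ring(*(C+M.T@np.array([.0965,0])),r,z));print("model z",z,q.min(0).round(1),q.max(0).round(1))
E
python3 fin.py | sed -n '/----/,$p'
```

```text
----
spoon [ -99.  -129.4   94.7 -134.8] deg -1.6
fork tines/neck [ 96.2 127.1 -42.3 136.4] deg -3.8
scene
204 (np.int64(334), np.int64(356), 23); 207 (np.int64(337), np.int64(356), 20); 210 (np.int64(333), np.int64(356), 24); 213 (np.int64(331), np.int64(356), 26); 216 (np.int64(332), np.int64(356), 25); 219 (np.int64(332), np.int64(356), 25); 222 (np.int64(332), np.int64(356), 22); 225 (np.int64(330), np.int64(356), 23); 228 (np.int64(330), np.int64(356), 21); 231 (np.int64(330), np.int64(356), 17); 234 (np.int64(330), np.int64(344), 15); 237 (np.int64(320), np.int64(343), 17); 240 (np.int64(319), np.int64(341), 13); 243 (np.int64(318), np.int64(326), 9); 
model z 0.008 [328.6 232.6] [343.3 242.9]
model z 0.038 [327.1 222.6] [345.3 235.2]
model z 0.09 [329.5 207.9] [344.  217.6]
top
206 (np.int64(289), np.int64(329), 41); 208 (np.int64(289), np.int64(329), 41); 210 (np.int64(289), np.int64(329), 41); 212 (np.int64(289), np.int64(328), 40); 214 (np.int64(289), np.int64(320), 32); 216 (np.int64(289), np.int64(313), 24); 218 (np.int64(305), np.int64(313), 9); 220 (np.int64(304), np.int64(310), 6); 222 -; 224 -; 226 -; 228 -; 230 -; 232 -; 234 -; 
model z 0.008 [303.5 224.9] [315.1 233.9]
model z 0.038 [301.9 217.7] [316.3 228.7]
model z 0.09 [303.1 207.8] [314.5 216.4]
```

```bash
python3 -c "
from station import *
s=sense();print(s['t'],abs(s['qd']).max());print(sign_off())"
```

```text
74.275 0.005275106509036361
the job is handed in; nothing more can be done
None
```

The tray is laid and the job is handed in, at 74 s of the 131 s allowed. My last checks put everything inside its limits.

**What I did:** The bowl is on the plate with its lid on, the fork is on the left, the spoon on the right, and the shaker is behind the plate. The bowl first landed about 13 mm off centre because it tilts in the rim pinch. A short drag, a push from inside and one re-placing still left it about 8 mm off. A second re-placing, with the release point shifted, brought it in. The arm is clear of everything, back on the left.

**Last checks** (all of them camera estimates, good to a few mm):

| Item | Measured | Limit |
|---|---|---|
| Bowl from plate centre | about 4 mm | 12 mm |
| Fork | y 131–139 mm, x about 0 | y 112–148, x ±22 |
| Spoon | y −123 to −132 mm, x about −2 | y −112 to −148, x ±22 |
| Fork and spoon angle | mostly within 6° | 10° |
| Shaker from its target | about 5 mm or less | 12 mm / 15 mm |
| Plate | no measurable shift | ±15 mm |

- **Lid:** it went down to its seated height with about 1 N of force, and it looks seated in the last picture.
- **Cameras disagree a little:** the two views differ by up to about 9 mm and 8° on fork and spoon. The fork's scene estimate of 7.6° came from a view partly hidden by the bowl.
- **Lid knob:** in the scene camera it reads about 6 mm to +x of my bowl estimate. About 2.5 mm of that looks like bias in that camera, and once seated the lid can be at most 5 mm off.
- **Not measured at the end:** I did not re-measure the teaspoon, pepper mill or lemon, but nothing was moved near them in a way that should have shifted them.

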